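Pack a case of pin jars and hang out its tag

ROBOT

A 6-joint arm with a two-finger parallel gripper is mounted at the origin on a cart in front of the work surface, level with it; the furniture and walls round the work are solid. World frame = base frame: x ahead of the robot, y to its left, z up, the work surface at z = 0. Lengths are in m, angles in rad, forces in N, time in s.
With the tool pointing down it reaches from about 0.35 to 0.875 m from the base axis. Payload 15.5 kg.
Tool frame: the origin (TCP) lies at the very end of the fingers, on their centre line; the grasp point (between the pads) lies 19 mm behind it (ctrl.grip_depth is the z of the grasp point in the tool frame, in m); z points along the fingers, y is the line along which they close (so a half turn about z gives the same grasp; the last joint's range is limited). The gripper opens to 85 mm and grips with 20 to 120 N. Pads are 22 mm wide; open, the fingers measure 114 mm over their backs; the gripper's body (76 mm by 85 mm) begins 54 mm behind the grasp point. The pads swing forward as they close: fully open they stand 13 mm farther back than shut.
Start: joints at [-1.236, 0.494, 1.345, -0, 1.302, -0.096], TCP at [0.261, -0.568, 0.231] pointing down, gripper open.
Joint ranges: [-2.91, 2.91], [-0.82, 2.16], [0.22, 2.67], [-1.22, 4.37], [0.12, 2.79], [-3.08, 3.08]. Speed limits (rad/s): [1.89, 1.89, 2.57, 3.01, 3.01, 3.01].

INTERFACE

Orientations are given as a rotation vector (axis times angle).
In Python, from station import ctrl gives the robot as it stands.
- The arm moves only by the tool carry_out, never from a script. Its argument "plan" is a list of rows, each a list of 7 numbers: the shift along the tool's x, y, z in units of 40 mm (1.0 is 40 mm), then the turn, a rotation vector about the tool's x, y, z in units of 5 degrees (1.0 is 5 degrees), then the closure, from 0 (fully open) to 1 (shut). In form: [[tx, ty, tz, wx, wy, wz, jaw], ...]. A call has 1 to 12 rows; each row is the pose to reach, as a shift and turn from the pose commanded when the call began, along the tool's axes at that moment; what a row does not reach only later rows make up. A row lasts 1/12 s, in which the tool goes at most 41.7 mm and 7.16 degrees, less where a joint would pass 70% of its speed; a pose out of reach is approached as far as the arm can. A call with a gripper value outside its range is refused whole. The fingers move at their own pace and stop on an object; the grip force is fixed at half the most. Time passes only in rows, so rows that repeat a pose let the fingers close. It gives the time, the measured TCP pose, the force, the opening and the grip force at its end, in the units of the state.
- ctrl.state(): the state, without advancing time (a new reading comes with each control period).
- ctrl.grab_frame(name): name is "side" or "top"; returns the picture (384x512x3 uint8, red, green, blue); there is no depth.
- ctrl.get_calibration(name): a dict with "mtx" (3x3 intrinsics, pixels), "cam_to_world" (4x4, takes a point from camera to world coordinates). Camera axes: x right, y up, looking along -z (the intrinsics and any distortion apply to the point x, -y, -z); pixel columns grow to the right and rows downward; lengths in m; the calibration is good to about 2 mm. A picture is of the moment at which its call begins. get_calibration takes no time and is no camera call.
- ctrl.finish_job(): hands the job in; it is judged then, once.
The state is a dict: "time": time; "joints": joint angles; "qvel": joint speeds; "effort": joint torques, N m; "tool_pos": TCP position; "orientation": TCP orientation; "force": force on the tool from outside, world axes, zero at the start; "moment": the same for the moment, N m; "finger_gap": opening from 0.0 (shut) to 1.0 (fully open); "grip_force": force on a finger pad.
Only numpy, scipy, OpenCV 4.12 (cv2) and the standard library are available. Lean on these libraries where they do the work, as an engineer would, in place of code of your own. Each camera call takes 0.05 s, during which the arm holds its last target. There are 200 camera calls.

TASK

Pack every pin jar standing on the bench into the divided crate, each upright in a cell of its own. When all the jars are in, take the S-hook out of its block, put its lower end through the hole in the steel tag plate and carry the plate on the hook - without holding the plate itself - to the tag rail; hang the upper bend of the hook over the bar, with the lower bend towards the robot's side, so that hook and plate hang there freely and still. Leave the other things on the bench where they are.

Things in the scene. Friction and masses are not known exactly. Their poses are not given: they have to be found in the camera images.
- jar0_mid (a point): centre (half-way up, 30 mm over the underside) of a pin jar: clear round jar with a blue cap, 57 mm diameter, 60 mm tall, about 0.1 kg, standing upright on the bench; z axis up through the cap. Three or four of the four jars are present
- jar1_mid (a point): centre (half-way up, 30 mm over the underside) of a pin jar: clear round jar with a blue cap, 57 mm diameter, 60 mm tall, about 0.1 kg, standing upright on the bench; z axis up through the cap. Three or four of the four jars are present
- jar2_mid (a point): centre (half-way up, 30 mm over the underside) of a pin jar: clear round jar with a blue cap, 57 mm diameter, 60 mm tall, about 0.1 kg, standing upright on the bench; z axis up through the cap. Three or four of the four jars are present
- jar3_mid (a point): centre (half-way up, 30 mm over the underside) of a pin jar: clear round jar with a blue cap, 57 mm diameter, 60 mm tall, about 0.1 kg, standing upright on the bench; z axis up through the cap. Three or four of the four jars are present
- crate: low wooden crate, fixed, 180 x 180 mm outside, walls and the two crossing dividers 4 mm thick and 31 mm high over the bench, floor about 4 mm thick, 2 x 2 cells of 84 x 84 mm at 88 mm spacing; origin under its centre, x and y along its sides
- cell0 (a point): centre of the floor of a cell of the crate; axes as the crate
- cell1 (a point): centre of the floor of a cell of the crate; axes as the crate
- cell2 (a point): centre of the floor of a cell of the crate; axes as the crate
- cell3 (a point): centre of the floor of a cell of the crate; axes as the crate
- s_hook: loose steel S-hook of 6 mm wire, 60 g, standing upright in hook_block. Origin mid-sleeve; bends in its x-z plane, shank along z. Upper bend goes from the shank to +x (inner radius 21 mm), its end pointing down at x 48, z 12 mm; lower bend goes to -x (24 mm wide inside), its end pointing up at x -30, z -30 mm. Lowest point z -66, highest z +55 mm
- hook_grip (a point): middle of the black flat-sided grip sleeve on the shank, 14 (x) x 10 (y) x 36 (z) mm: grasp it across y
- hook_tip (a point): upper end of the lower bend (the tip that goes through the hole), axes as s_hook; the wire's centre is at this point's x and y
- hook_bend (a point): lowest point inside the lower bend, where a hung thing rests; 30 mm below the tip and half-way between tip and shank
- hook_crown (a point): highest point inside the upper bend, where the bar lies, 24 mm to +x of the shank and 49 mm above the middle of the sleeve
- hook_block: fixed grey block, 75 x 44 mm, 48 mm high, with a slot along x, 37.6 x 7.6 mm and 40 mm deep, in which the lower bend of the hook stands; lift the hook straight up out of it. The origin lies on the bench under the hook's shank
- tag: loose flat steel tag plate, 90 (x) x 44 (y) x 4 mm, 60 g, lying flat on tag_stand at the start with its holed end sticking out; origin in the middle of its underside; its x axis runs towards the hole
- tag_hole (a point): centre of the 18 mm round hole through the plate, half-way through its thickness, 14 mm from the end of the plate (+x) and 31 mm from its middle; axes as the plate
- tag_stand: fixed small stand, its top 66 x 60 mm at 85 mm height with low rims (3 mm above the top) at both sides and the back; the foot is 78 x 70 mm, 6 mm thick. The plate's holed end sticks out about 30 mm past the +x edge of the top (free space below it). x axis towards the overhang, away from the robot
- tag_rail: fixed rail: steel foot 80 x 240 x 10 mm with two posts 210 mm apart carrying a level round bar of 8 mm diameter along y, nothing above the bar; origin under the bar's middle, x axis away from the robot
- rail_mid (a point): middle of the bar on its axis, 225 mm over the bench; the bar runs along this y axis. A hook hung on it settles about 25 degrees out of plumb (lower end under the bar) after swinging for about 10 s
- wax_tin: bystander: blue round wax tin, 69 mm diameter, 25 mm high; leave it
- stone_block: bystander: stone die block 51 x 56 x 27 mm; leave it
- study_model: bystander: plaster study model of teeth 84 x 75 x 39 mm; leave it
Not all that is in view belongs to the job. Leave any pink or red look-alike of the part that bears jar3_mid alone.

How it is judged:
On the way, in this order (a step that is already met when the one before it is completed fails the run):
1. every jar present stands upright in a cell of the crate ((horizontal distance between jar0_mid and cell0 below 0.028 m or horizontal distance between jar0_mid and cell1 below 0.028 m or horizontal distance between jar0_mid and cell2 below 0.028 m or horizontal distance between jar0_mid and cell3 below 0.028 m) and height (world z) of each of jar0_mid, jar1_mid, jar2_mid, jar3_mid below 0.045 m and angle between each of jar0_mid, jar1_mid, jar2_mid, jar3_mid's own z axis and vertical below 0.15 rad and (horizontal distance between jar1_mid and cell0 below 0.028 m or horizontal distance between jar1_mid and cell1 below 0.028 m or horizontal distance between jar1_mid and cell2 below 0.028 m or horizontal distance between jar1_mid and cell3 below 0.028 m) and (horizontal distance between jar2_mid and cell0 below 0.028 m or horizontal distance between jar2_mid and cell1 below 0.028 m or horizontal distance between jar2_mid and cell2 below 0.028 m or horizontal distance between jar2_mid and cell3 below 0.028 m) and (horizontal distance between jar3_mid and cell0 below 0.028 m or horizontal distance between jar3_mid and cell1 below 0.028 m or horizontal distance between jar3_mid and cell2 below 0.028 m or horizontal distance between jar3_mid and cell3 below 0.028 m)), for 0.3 s.
2. the plate hangs on the held hook by its hole, lifted clear of its stand and not touched by the fingers (distance between tag_hole and hook_bend below 0.022 m and contact force between s_hook and tag above 0.15 N and contact force between tag and tag_stand below 0.02 N and height (world z) of tag_hole above 0.12 m and contact force between the fingers and tag below 0.05 N and contact force between the fingers and s_hook above 0.5 N), for 0.3 s.
At the end, for the whole second after the job is handed in: every jar present upright (0.15 rad) in a crate cell, within 28 mm of its centre; the S-hook hangs by its upper bend on the rail's bar, lower bend on the robot's side, crown within 20 mm of the bar; the plate hangs by its hole in the lower bend (within 22 mm), off its stand; all at rest (all of step 1 and linear speed of each of jar0, jar1, jar2, jar3 below 0.03 m/s and distance between tag_hole and hook_bend below 0.022 m and contact force between s_hook and tag above 0.15 N and contact force between tag and tag_stand below 0.02 N and contact force between s_hook and tag_rail above 0.2 N and x of hook_crown in the frame of rail_mid between -0.02 and 0.02 m and y of hook_crown in the frame of rail_mid between -0.1 and 0.1 m and z of hook_crown in the frame of rail_mid between -0.012 and 0.02 m and x of hook_tip in the frame of rail_mid below -0.008 m and height (world z) of tag_hole above 0.08 m and linear speed of each of tag, s_hook below 0.08 m/s); the robot touches nothing.
It fails at once if the wax tin (bystander) is pushed more than 30 mm (distance of wax_tin from where it was at the start of the episode above 0.03 m).
It fails at once if the stone block (bystander) is pushed more than 30 mm (distance of stone_block from where it was at the start of the episode above 0.03 m).
It fails at once if the study model (bystander) is pushed more than 30 mm (distance of study_model from where it was at the start of the episode above 0.03 m).
It fails at once if the fingers grip the tag plate (contact force between the fingers and tag above 4 N).
Of jar0, jar1, jar2, jar3 only 3 to 4 are there at a start; the rules pass over those that are not, and their reading is None.
At some moment in a run one of jar0, jar1, jar2, jar3 may be knocked a few centimetres aside while the robot is not near it.
It also fails if it takes over 200 s, if anything falls off the work surface, if the arm or the gripper's body presses on something with over 40 N, if the wrist force passes 120 N, or if a joint passes its speed limit or range.

## Working session

There is one attempt and no reset: what is moved stays moved. The work goes in short steps, Python scripts to look and compute and a tool call to move; the robot and the scene stay as the last step left them, time stands still between calls to the robot, and variables do not carry over. Pictures are saved under pics/ and viewed, at most 14 in all, crops included, and the job is handed in when it is done.

Besides the shell and the picture viewer there is one more tool, called after ">>>" as name([rows], argument=value, ...), one row to a line, values as JSON. carry_out: Moves the arm, as the interface text tells. Its arguments: {"type":"object","properties":{"plan":{"type":"array"}},"required":["plan"]}

```bash
mkdir -p pics; ls; python3 - <<'E'
from station import ctrl
import cv2,numpy as np
for n in("side","top"):
    f=ctrl.grab_frame(n);cv2.imwrite(f"pics/{n}0.png",f[:,:,::-1]);c=ctrl.get_calibration(n);print(n,{k:np.round(v,4).tolist() if not isinstance(v,str) else v for k,v in c.items()})
s=ctrl.state();print(s["tool_pos"],s["orientation"],s["time"],ctrl.grip_depth)
E
```

```text
pics
side {'mtx': [[499.9278, 0.0, 259.5914], [0.0, 499.9278, 187.1564], [0.0, 0.0, 1.0]], 'cam_to_world': [[0.9993, 0.0341, -0.0142, 0.5039], [-0.0326, 0.6357, -0.7713, -1.7316], [-0.0172, 0.7712, 0.6364, 1.4652], [0.0, 0.0, 0.0, 1.0]]}
top {'mtx': [[366.7357, 0.0, 262.0572], [0.0, 366.7357, 190.0134], [0.0, 0.0, 1.0]], 'cam_to_world': [[-0.0044, 0.9845, -0.1756, 0.3155], [-1.0, -0.0035, 0.0052, -0.1302], [0.0045, 0.1756, 0.9844, 1.5329], [0.0, 0.0, 0.0, 1.0]]}
[ 0.26088904 -0.56760455  0.23075866] [-3.06795651e+00 -6.71252744e-01  2.12954893e-04] 0.1 -0.0187
```

View pics/side0.png

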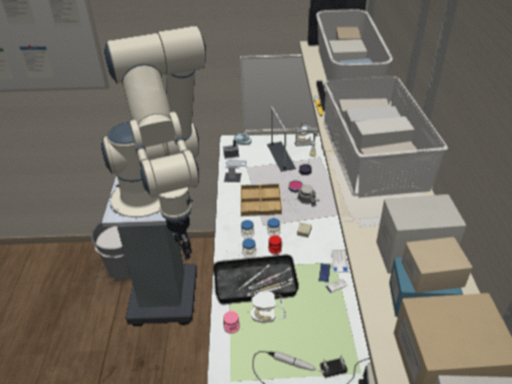

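View pics/top0.png

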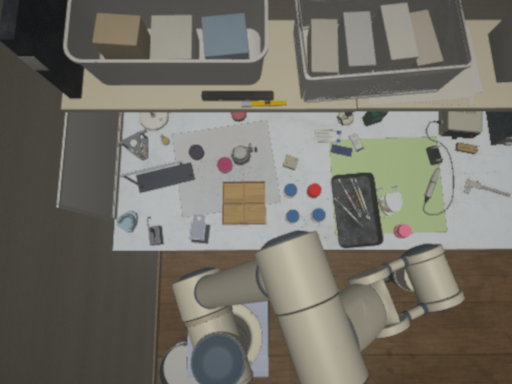

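```bash
cat > h.py <<'E'
from station import ctrl
import cv2,numpy as np
from scipy.spatial.transform import Rotation as R
C={n:ctrl.get_calibration(n) for n in("side","top")}
def ray(n,u,v):
    M=C[n]["mtx"];T=np.array(C[n]["cam_to_world"])
    d=np.array([(u-M[0][2])/M[0][0],-(v-M[1][2])/M[1][1],-1.]);d=T[:3,:3]@d
    return T[:3,3],d/np.linalg.norm(d)
def onz(n,u,v,z):
    o,d=ray(n,u,v);return o+d*(z-o[2])/d[2]
def tri(a,b):
    o1,d1=ray("side",*a);o2,d2=ray("top",*b)
    t=np.linalg.lstsq(np.c_[d1,-d2],o2-o1,rcond=None)[0]
    p,q=o1+d1*t[0],o2+d2*t[1];return (p+q)/2,np.linalg.norm(p-q)
def proj(n,p):
    M=np.array(C[n]["mtx"]);T=np.array(C[n]["cam_to_world"]);q=T[:3,:3].T@(np.array(p)-T[:3,3])
    return M[0,2]+M[0,0]*q[0]/-q[2],M[1,2]-M[1,1]*q[1]/-q[2]
def crop(n,x0,y0,w,h,k,name,f=None):
    f=ctrl.grab_frame(n) if f is None else f
    cv2.imwrite("pics/"+name,cv2.resize(f[y0:y0+h,x0:x0+w,::-1],None,fx=k,fy=k,interpolation=cv2.INTER_CUBIC));return f
def pose():
    s=ctrl.state();return s["tool_pos"],R.from_rotvec(s["orientation"])
def go(target,rot=None):
    "shift and turn in move units from the current measured pose"
    p,r=pose();t=r.inv().apply(np.array(target)-p)/.04
    w=np.zeros(3) if rot is None else np.degrees((r.inv()*rot).as_rotvec())/5
    return np.round(t,3),np.round(w,3)
def down(yaw): # tool z down, tool y (closing) axis at angle yaw from world x
    y=np.array([np.cos(yaw),np.sin(yaw),0]);z=np.array([0,0,-1.]);return R.from_matrix(np.c_[np.cross(y,z),y,z])
E
python3 - <<'E'
from h import *
f=cv2.imread("pics/top0.png")[:,:,::-1];g=cv2.imread("pics/side0.png")[:,:,::-1]
crop("top",110,105,220,145,3.6,"t1.png",f);crop("side",210,125,130,135,4.4,"s1.png",g)
for n,im in(("top",f),("side",g)):
    h=cv2.cvtColor(im.astype(np.uint8),cv2.COLOR_RGB2HSV);m=cv2.inRange(h,(98,120,60),(115,255,255))
    k,l,st,ce=cv2.connectedComponentsWithStats(m)
    for i in range(1,k):
        if st[i,4]>20 and (130<st[i,1]<260): print(n,ce[i].round(1),st[i],onz(n,*ce[i],.055).round(3))
p,r=pose();print(r.as_matrix().round(3))
E
```

```text
top [290.3 189.2] [286 185   9  10  66] [ 0.582 -0.254  0.055]
top [292.3 215.6] [288 211   9  10  68] [ 0.474 -0.26   0.055]
top [318.4 214.2] [314 210  10  10  79] [ 0.479 -0.366  0.055]
side [273.5 222.6] [269 219  10   8  63] [ 0.585 -0.252  0.055]
side [246.6 224.5] [242 221  10   8  62] [ 0.475 -0.258  0.055]
side [248.6 243.2] [244 239  10   9  72] [ 0.481 -0.364  0.055]
[[ 0.909  0.418 -0.   ]
 [ 0.418 -0.909  0.001]
 [ 0.    -0.001 -1.   ]]
```

View pics/t1.png

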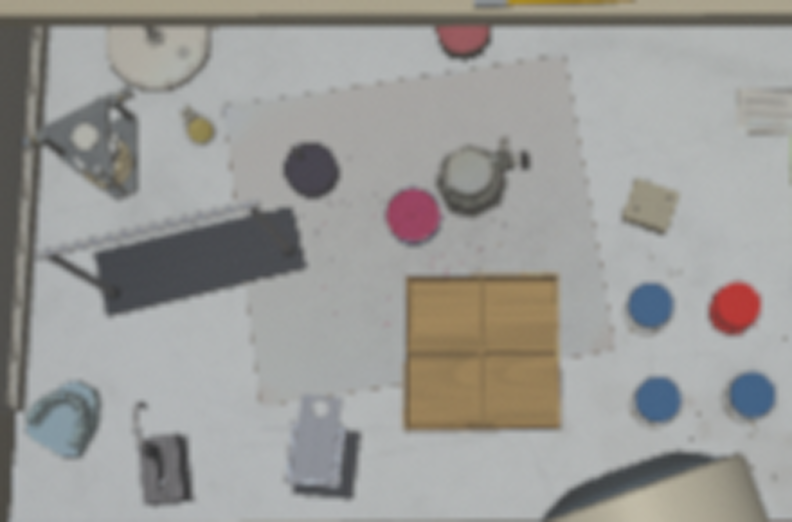

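View pics/s1.png

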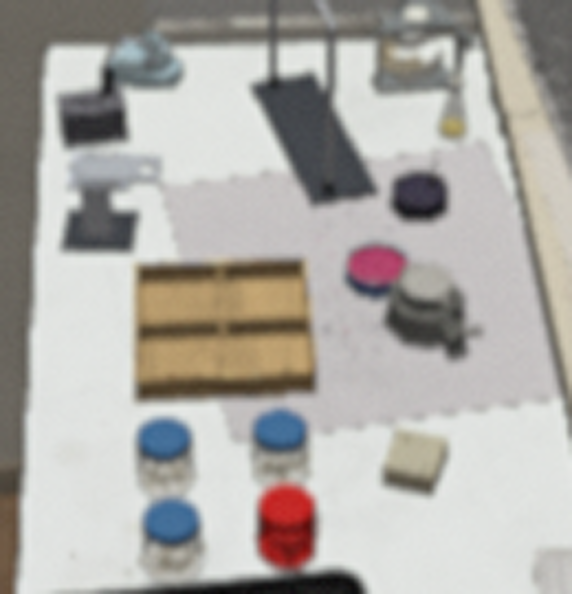

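Three blue-capped jars: top view (290,189), (292,216), (318,214); look-alikes are the red jar (314,190) and the pink one (403,231), and the pink-lidded tin (225,165). The crops confirm the blue caps over clear bodies. The crate is at (244,203), the tag at (199,228), the hook at (155,230) and the rail at (165,177).

```bash
cat >> h.py <<'E'
def units(wps,yaw0=None):
    "waypoints (x,y,z,yaw_deg) -> rows from the current pose"
    for x,y,z,a in wps: t,w=go((x,y,z),down(np.radians(a)));print([x,y,z,a],t,w)
E
python3 - <<'E'
from h import *
f=cv2.imread("pics/top0.png");h=cv2.cvtColor(f,cv2.COLOR_BGR2HSV)
m=cv2.inRange(h,(10,80,60),(25,255,255));m[:165]=0;m[:,:210]=0;m[235:]=0;m[:,280:]=0
c=max(cv2.findContours(m,0,2)[0],key=cv2.contourArea);b=cv2.boxPoints(cv2.minAreaRect(c))
P=np.array([onz("top",*q,.031) for q in b]);print(P.round(3).tolist(),P.mean(0).round(3),[np.linalg.norm(P[i]-P[i-1]).round(3) for i in range(4)])
c0=P.mean(0);print(onz("top",110+482/3.6,105+352/3.6,.031))
units([(.4745,-.259,.12,-45),(.4745,-.259,.03,-45)])
E
```

```text
[[0.447, 0.022, 0.031], [0.618, 0.025, 0.031], [0.617, -0.146, 0.031], [0.446, -0.146, 0.031]] [ 0.532 -0.061  0.031] [np.float64(0.168), np.float64(0.171), np.float64(0.171), np.float64(0.171)]
[ 0.53003399 -0.06289222  0.031     ]
[0.4745, -0.259, 0.12, -45] [ 8.074 -4.777  2.775] [-1.200e-02 -3.000e-03 -4.063e+00]
[0.4745, -0.259, 0.03, -45] [ 8.074 -4.775  5.025] [-1.200e-02 -3.000e-03 -4.063e+00]
```

>>> carry_out([
  [1, -0.6, 0, 0, 0, -1, 0],
  [2, -1.2, 0, 0, 0, -2, 0],
  [3, -1.8, 0, 0, 0, -3, 0],
  [4, -2.4, 0, 0, 0, -4.06, 0],
  [5, -3, 0.5, 0, 0, -4.06, 0],
  [6, -3.6, 1, 0, 0, -4.06, 0],
  [7, -4.2, 1.5, 0, 0, -4.06, 0],
  [8.07, -4.78, 2, 0, 0, -4.06, 0],
  [8.07, -4.78, 2.5, 0, 0, -4.06, 0],
  [8.07, -4.78, 2.78, 0, 0, -4.06, 0],
  [8.07, -4.78, 2.78, 0, 0, -4.06, 0],
  [8.07, -4.78, 2.78, 0, 0, -4.06, 0],
])

```text
time: 1.1
tool_pos: [0.4742, -0.258, 0.1188]
orientation: [-2.899, -1.204, 0.003]
force: [-0.1, -0.1, 0.8]
finger_gap: 0.998
grip_force: 0.0
```

```bash
cat >> h.py <<'E'
def jars():
    for n in("top","side"):
        im=ctrl.grab_frame(n);h=cv2.cvtColor(im,cv2.COLOR_RGB2HSV);m=cv2.inRange(h,(98,120,60),(115,255,255))
        k,l,st,ce=cv2.connectedComponentsWithStats(m)
        for i in range(1,k):
            if st[i,4]>15 and 130<st[i,1]<270: print(n,ce[i].round(1),st[i,4],onz(n,*ce[i],.058).round(3))
E
python3 - <<'E'
from h import *
s=ctrl.state();print(s["tool_pos"],s["time"],s["force"])
jars()
units([(.4755,-.259,.12,-45),(.4755,-.259,.03,-45)])
crop("side",210,180,110,80,5,"s2.png")
E
```

```text
[ 0.47415841 -0.25799895  0.11882772] 1.1 [-0.12747297 -0.14020688  0.75907967]
side [273.4 222.5] 61 [ 0.584 -0.255  0.058]
side [246.7 224.4] 61 [ 0.475 -0.261  0.058]
side [248.5 243.2] 72 [ 0.481 -0.367  0.058]
[0.4755, -0.259, 0.12, -45] [ 0.036 -0.001  0.015] [ 0.007  0.001 -0.005]
[0.4755, -0.259, 0.03, -45] [ 0.036 -0.003  2.265] [ 0.007  0.001 -0.005]
```

View pics/s2.png

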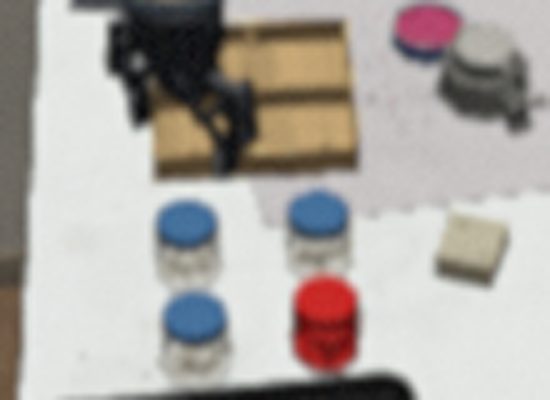

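The side view shows all three jars unmoved (crop (188,222), (318,212), (195,315)) and the open fingers above the first one. Going down on it now.

>>> carry_out([
  [0.03, 0, 1, 0, 0, 0, 0],
  [0.03, 0, 1.7, 0, 0, 0, 0],
  [0.03, 0, 2.25, 0, 0, 0, 0],
  [0.03, 0, 2.25, 0, 0, 0, 0],
  [0.03, 0, 2.25, 0, 0, 0, 0.5],
  [0.03, 0, 2.25, 0, 0, 0, 1],
  [0.03, 0, 2.25, 0, 0, 0, 1],
  [0.03, 0, 2.25, 0, 0, 0, 1],
  [0.03, 0, 2.25, 0, 0, 0, 1],
  [0.03, 0, 2.25, 0, 0, 0, 1],
  [0.03, 0, 2.25, 0, 0, 0, 1],
])

```text
time: 2.17
tool_pos: [0.4762, -0.2595, 0.0324]
orientation: [2.9, 1.201, 0.003]
force: [-3.6, -0.6, 14.3]
finger_gap: 0.613
grip_force: 60.0
```

>>> carry_out([
  [0, 0, -0.7, 0, 0, 0, 1],
  [0, 0, -1.4, 0, 0, 0, 1],
  [0, 0, -2.1, 0, 0, 0, 1],
  [0.7, -0.65, -2.3, 0, 0, 0, 1],
  [1.4, -1.3, -2.3, 0, 0, 0, 1],
  [2.1, -1.95, -2.3, 0, 0, 0, 1],
  [2.8, -2.6, -2.3, 0, 0, 0, 1],
  [3.5, -3.25, -2.3, 0, 0, 0, 1],
  [4.1, -3.75, -2.3, 0, 0, 0, 1],
  [4.46, -4.08, -2.3, 0, 0, 0, 1],
  [4.46, -4.08, -2.3, 0, 0, 0, 1],
  [4.46, -4.08, -2.3, 0, 0, 0, 1],
])

```text
time: 3.17
tool_pos: [0.4866, -0.0163, 0.1234]
orientation: [2.9, 1.204, 0.003]
force: [0.5, -1.2, -1.0]
finger_gap: 0.611
grip_force: 64.7
```

```bash
python3 - <<'E'
from h import *
s=ctrl.state();print(s["tool_pos"],s["grip_force"],s["finger_gap"])
jars()
units([(.487,-.018,.038,-45)])
crop("side",200,140,120,100,5,"s3.png")
E
```

```text
[ 0.48660284 -0.01625475  0.12339271] 64.68063249325496 0.6107236088497624
top [290.5 189.3] 59 [ 0.581 -0.254  0.058]
top [318.4 214.1] 77 [ 0.479 -0.365  0.058]
side [246.8 169.8] 51 [0.48  0.103 0.058]
side [273.4 222.5] 61 [ 0.584 -0.255  0.058]
side [248.5 243.3] 70 [ 0.481 -0.367  0.058]
[0.487, -0.018, 0.038, -45] [-1.000e-03  1.200e-02  2.124e+00] [ 0.016 -0.009 -0.004]
```

View pics/s3.png

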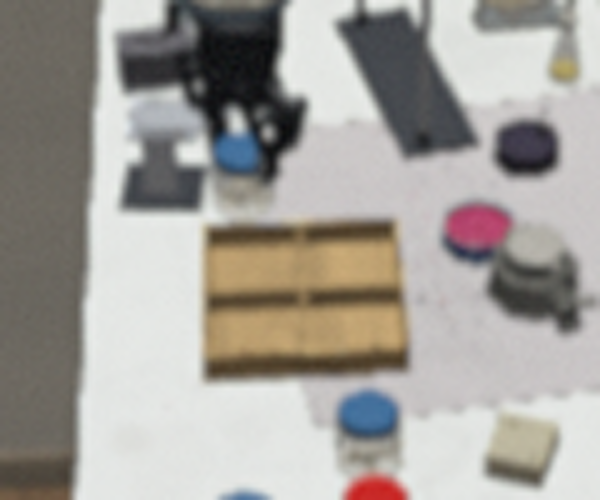

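The jar is gripped by its cap (crop (238,150)) and hangs upright on the way to the near far-left cell. Lowering and releasing.

>>> carry_out([
  [0, 0.01, 0.8, 0, 0, 0, 1],
  [0, 0.01, 1.5, 0, 0, 0, 1],
  [0, 0.01, 1.9, 0, 0, 0, 1],
  [0, 0.01, 2.13, 0, 0, 0, 1],
  [0, 0.01, 2.13, 0, 0, 0, 1],
  [0, 0.01, 2.13, 0, 0, 0, 0.1],
  [0, 0.01, 2.13, 0, 0, 0, 0.1],
  [0, 0.01, 2.13, 0, 0, 0, 0.1],
  [0, 0.01, 2.13, 0, 0, 0, 0.1],
  [0, 0.01, 1.4, 0, 0, 0, 0.1],
  [0, 0.01, 0.5, 0, 0, 0, 0],
  [0, 0.01, 0, 0, 0, 0, 0],
])

```text
time: 4.32
tool_pos: [0.487, -0.0174, 0.1249]
orientation: [2.902, 1.201, 0.003]
force: [1.7, 0.4, 0.7]
finger_gap: 0.997
grip_force: 0.0
```

```bash
python3 - <<'E'
from h import *
print(onz("side",260.6,199.6,.031))
units([(.582,-.254,.12,-45),(.582,-.254,.031,-45)])
E
```

```text
[ 0.53758595 -0.07916004  0.031     ]
[0.582, -0.254, 0.12, -45] [-2.501  5.863  0.129] [ 0.018 -0.013 -0.004]
[0.582, -0.254, 0.031, -45] [-2.504  5.86   2.354] [ 0.018 -0.013 -0.004]
```

```bash
python3 - <<'E'
from h import *
jars()
f=crop("side",200,140,120,100,5,"s4.png")
for p in [(.443,-.152,.031),(.443,.028,.031),(.621,.028,.031),(.621,-.152,.031),(.531,-.062,.031),(.487,-.018,.064)]: print(p,(np.array(proj("side",p))-[200,140])*5)
E
```

```text
top [290.6 189.6] 60 [ 0.58  -0.255  0.058]
top [318.4 214.2] 76 [ 0.479 -0.365  0.058]
side [248.4 185.8] 47 [ 0.486 -0.014  0.058]
side [273.4 222.5] 62 [ 0.584 -0.255  0.058]
side [248.5 243.4] 71 [ 0.481 -0.368  0.058]
(0.443, -0.152, 0.031) [195.00556135 357.79949558]
(0.443, 0.028, 0.031) [194.83054525 224.27200696]
(0.621, 0.028, 0.031) [390.69619566 217.61113045]
(0.621, -0.152, 0.031) [403.621249   350.54652712]
(0.531, -0.062, 0.031) [294.85818413 285.49320995]
(0.487, -0.018, 0.064) [242.94605685 226.57201855]
```

View pics/s4.png

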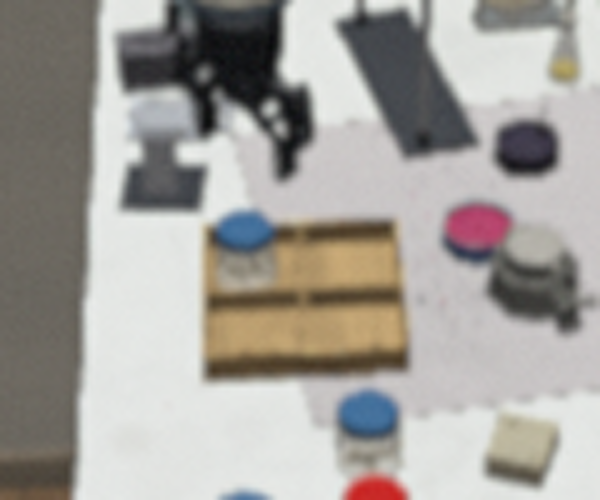

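The first jar stands in its cell (crop (245,230)), clear of the dividers. Next jar: (0.582, -0.254).

>>> carry_out([
  [-0.38, 0.88, 0, 0, 0, 0, 0],
  [-0.76, 1.76, 0, 0, 0, 0, 0],
  [-1.14, 2.64, 0, 0, 0, 0, 0],
  [-1.5, 3.52, 0, 0, 0, 0, 0],
  [-1.88, 4.4, 0, 0, 0, 0, 0],
  [-2.26, 5.28, 0, 0, 0, 0, 0],
  [-2.5, 5.86, 0.1, 0, 0, 0, 0],
  [-2.5, 5.86, 0.6, 0, 0, 0, 0],
  [-2.5, 5.86, 1.2, 0, 0, 0, 0],
  [-2.5, 5.86, 1.8, 0, 0, 0, 0],
  [-2.5, 5.86, 2.35, 0, 0, 0, 0],
  [-2.5, 5.86, 2.35, 0, 0, 0, 0],
])

```text
time: 5.47
tool_pos: [0.5786, -0.2524, 0.0232]
orientation: [-2.897, -1.199, 0.007]
force: [-2.3, 0.8, -0.0]
finger_gap: 1.004
grip_force: 0.0
```

>>> carry_out([
  [0, 0, 0, 0, 0, 0, 0.5],
  [0, 0, 0, 0, 0, 0, 1],
  [0, 0, 0, 0, 0, 0, 1],
  [0, 0, 0, 0, 0, 0, 1],
  [0, 0, 0, 0, 0, 0, 1],
  [0, 0, 0, 0, 0, 0, 1],
  [0, 0, 0, 0, 0, 0, 1],
])

```text
time: 6.05
tool_pos: [0.5821, -0.2541, 0.0299]
orientation: [2.901, 1.201, 0.002]
force: [-1.4, 0.8, 6.9]
finger_gap: 0.619
grip_force: 62.5
```

```bash
python3 - <<'E'
from h import *
p=pose()[0];s=ctrl.state();print(p,s["finger_gap"],s["grip_force"])
z=p[2]
units([(p[0],p[1],z+.095,-45),(.578,-.018,z+.095,-45),(.578,-.018,z+.006,-45)])
E
```

```text
[ 0.58211079 -0.25408873  0.02993318] 0.6193105084466892 62.52190288156271
[np.float64(0.5821107936408327), np.float64(-0.2540887322910323), np.float64(0.1249331827216365), -45] [ 2.000e-03  5.000e-03 -2.375e+00] [ 0.026 -0.007 -0.002]
[0.578, -0.018, np.float64(0.1249331827216365), -45] [ 4.101 -4.242 -2.382] [ 0.026 -0.007 -0.002]
[0.578, -0.018, np.float64(0.0359331827216365), -45] [ 4.1   -4.247 -0.157] [ 0.026 -0.007 -0.002]
```

>>> carry_out([
  [0, 0, -0.7, 0, 0, 0, 1],
  [0, 0, -1.4, 0, 0, 0, 1],
  [0, 0, -2.1, 0, 0, 0, 1],
  [0.6, -0.65, -2.38, 0, 0, 0, 1],
  [1.3, -1.35, -2.38, 0, 0, 0, 1],
  [2, -2.1, -2.38, 0, 0, 0, 1],
  [2.7, -2.8, -2.38, 0, 0, 0, 1],
  [3.4, -3.5, -2.38, 0, 0, 0, 1],
  [3.8, -3.95, -2.38, 0, 0, 0, 1],
  [4.1, -4.25, -2.38, 0, 0, 0, 1],
  [4.1, -4.25, -2.38, 0, 0, 0, 1],
  [4.1, -4.25, -2.38, 0, 0, 0, 1],
])

```text
time: 7.05
tool_pos: [0.5776, -0.0169, 0.1244]
orientation: [2.901, 1.204, 0.002]
force: [-0.2, -0.2, -1.9]
finger_gap: 0.617
grip_force: 64.0
```

>>> carry_out([
  [0, 0, 0.8, 0, 0, 0, 1],
  [0, 0, 1.5, 0, 0, 0, 1],
  [0, 0, 1.9, 0, 0, 0, 1],
  [0, 0, 2.2, 0, 0, 0, 1],
  [0, 0, 2.22, 0, 0, 0, 1],
  [0, 0, 2.22, 0, 0, 0, 0.1],
  [0, 0, 2.22, 0, 0, 0, 0.1],
  [0, 0, 2.22, 0, 0, 0, 0.1],
  [0, 0, 2.22, 0, 0, 0, 0.1],
  [0, 0, 1.4, 0, 0, 0, 0.1],
  [0, 0, 0.5, 0, 0, 0, 0],
  [0, 0, 0, 0, 0, 0, 0],
])

```text
time: 8.05
tool_pos: [0.5782, -0.0177, 0.1267]
orientation: [2.901, 1.201, 0.004]
force: [0.5, 1.4, -0.0]
finger_gap: 0.999
grip_force: 0.0
```

```bash
python3 - <<'E'
from h import *
jars()
units([(.480,-.366,.12,-45),(.480,-.366,.031,-45)])
E
```

```text
top [318.5 214.2] 77 [ 0.479 -0.366  0.058]
side [248.3 185.8] 46 [ 0.486 -0.014  0.058]
side [269.3 185.3] 45 [ 0.579 -0.015  0.058]
side [248.6 243.3] 70 [ 0.481 -0.367  0.058]
[0.48, -0.366, 0.12, -45] [-7.911  4.399  0.176] [ 0.061 -0.047 -0.002]
[0.48, -0.366, 0.031, -45] [-7.92   4.387  2.401] [ 0.061 -0.047 -0.002]
```

>>> carry_out([
  [-0.8, 0.45, 0, 0, 0, 0, 0],
  [-1.6, 0.9, 0, 0, 0, 0, 0],
  [-2.4, 1.34, 0, 0, 0, 0, 0],
  [-3.2, 1.78, 0, 0, 0, 0, 0],
  [-4, 2.22, 0, 0, 0, 0, 0],
  [-4.8, 2.67, 0, 0, 0, 0, 0],
  [-5.6, 3.1, 0, 0, 0, 0, 0],
  [-6.4, 3.55, 0, 0, 0, 0, 0],
  [-7.2, 4, 0, 0, 0, 0, 0],
  [-7.92, 4.39, 0, 0, 0, 0, 0],
  [-7.92, 4.39, 0, 0, 0, 0, 0],
])

```text
time: 9.07
tool_pos: [0.4757, -0.3712, 0.1231]
orientation: [2.903, 1.196, -0.0]
force: [-1.6, -0.1, 0.3]
finger_gap: 0.998
grip_force: 0.0
```

```bash
python3 - <<'E'
from h import *
jars()
units([(.480,-.366,.12,-45),(.480,-.366,.031,-45)])
E
```

```text
side [269.3 185.2] 46 [ 0.579 -0.015  0.058]
side [248.6 243.3] 69 [ 0.481 -0.367  0.058]
[0.48, -0.366, 0.12, -45] [0.074 0.049 0.072] [-0.004 -0.    -0.029]
[0.48, -0.366, 0.031, -45] [0.074 0.049 2.297] [-0.004 -0.    -0.029]
```

>>> carry_out([
  [0, 0, 0.6, 0, 0, 0, 0],
  [0, 0, 1.2, 0, 0, 0, 0],
  [0, 0, 1.8, 0, 0, 0, 0],
  [0, 0, 2.3, 0, 0, 0, 0],
  [0, 0, 2.33, 0, 0, 0, 0],
  [0, 0, 2.33, 0, 0, 0, 0],
  [0, 0, 2.33, 0, 0, 0, 1],
  [0, 0, 2.33, 0, 0, 0, 1],
  [0, 0, 2.33, 0, 0, 0, 1],
  [0, 0, 2.33, 0, 0, 0, 1],
  [0, 0, 2.33, 0, 0, 0, 1],
  [0, 0, 2.33, 0, 0, 0, 1],
])

```text
time: 10.17
tool_pos: [0.478, -0.3661, 0.032]
orientation: [2.901, 1.201, 0.002]
force: [-0.6, 3.4, 14.3]
finger_gap: 0.619
grip_force: 60.3
```

```bash
python3 - <<'E'
from h import *
jars()
p=pose()[0];s=ctrl.state();print(p,s["finger_gap"],s["grip_force"])
z=p[2]
units([(.488,-.106,z+.095,-45),(.488,-.106,z+.006,-45)])
E
```

```text
side [270.  185.6] 38 [ 0.582 -0.018  0.058]
side [246.8 242.8] 66 [ 0.474 -0.364  0.058]
[ 0.47797768 -0.36608153  0.03196244] 0.6166269835016003 60.33327493565139
[0.488, -0.106, np.float64(0.1269624442291098), -45] [ 4.774 -4.416 -2.384] [ 0.028 -0.003 -0.003]
[0.488, -0.106, np.float64(0.037962444229109805), -45] [ 4.774 -4.421 -0.159] [ 0.028 -0.003 -0.003]
```

>>> carry_out([
  [0, 0, -0.7, 0, 0, 0, 1],
  [0, 0, -1.4, 0, 0, 0, 1],
  [0, 0, -2.1, 0, 0, 0, 1],
  [0.7, -0.65, -2.38, 0, 0, 0, 1],
  [1.4, -1.3, -2.38, 0, 0, 0, 1],
  [2.1, -1.95, -2.38, 0, 0, 0, 1],
  [2.8, -2.6, -2.38, 0, 0, 0, 1],
  [3.5, -3.25, -2.38, 0, 0, 0, 1],
  [4.2, -3.9, -2.38, 0, 0, 0, 1],
  [4.6, -4.25, -2.38, 0, 0, 0, 1],
  [4.77, -4.42, -2.38, 0, 0, 0, 1],
  [4.77, -4.42, -2.38, 0, 0, 0, 1],
])

```text
time: 11.27
tool_pos: [0.4873, -0.1042, 0.126]
orientation: [2.901, 1.205, 0.001]
force: [0.4, -0.1, -0.9]
finger_gap: 0.614
grip_force: 64.7
```

```bash
python3 - <<'E'
from h import *
jars()
crop("side",200,120,130,110,5,"s5.png")
units([(.488,-.106,.038,-45)])
E
```

```text
top [232.2 213.8] 69 [ 0.482 -0.017  0.058]
side [247.8 181.9] 52 [0.484 0.014 0.058]
side [269.3 185.2] 46 [ 0.579 -0.015  0.058]
[0.488, -0.106, 0.038, -45] [ 0.022 -0.012  2.191] [ 0.012 -0.003 -0.008]
```

View pics/s5.png

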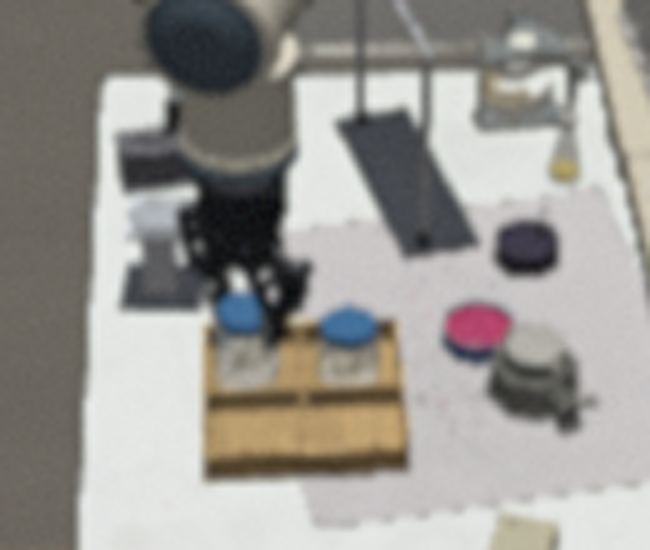

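Two jars are seated (crop (240,330 behind the held jar) and (350,328)); the third is held over the near cell. Lowering it.

>>> carry_out([
  [0, 0, 0.8, 0, 0, 0, 1],
  [0, 0, 1.5, 0, 0, 0, 1],
  [0, 0, 1.9, 0, 0, 0, 1],
  [0, 0, 2.2, 0, 0, 0, 1],
  [0, 0, 2.21, 0, 0, 0, 1],
  [0, 0, 2.21, 0, 0, 0, 0.1],
  [0, 0, 2.21, 0, 0, 0, 0.1],
  [0, 0, 2.21, 0, 0, 0, 0.1],
  [0, 0, 2.21, 0, 0, 0, 0.1],
  [0, 0, 1.4, 0, 0, 0, 0.1],
  [0, 0, 0.5, 0, 0, 0, 0],
  [0, 0, -0.5, 0, 0, 0, 0],
])

```text
time: 12.42
tool_pos: [0.4864, -0.1056, 0.1461]
orientation: [-2.901, -1.201, 0.002]
force: [1.2, -0.3, -0.0]
finger_gap: 1.001
grip_force: 0.0
```

>>> carry_out([
  [0, 0, -1, 0, 0, 0, 0],
  [-0.4, 0.4, -1.8, 0, 0, 0, 0],
  [-1.2, 1, -2.4, 0, 0, 0, 0],
  [-1.9, 1.7, -2.4, 0, 0, 0, 0],
  [-2.6, 2.4, -2.4, 0, 0, 0, 0],
  [-3.2, 3.1, -2.4, 0, 0, 0, 0],
  [-3.8, 3.8, -2.4, 0, 0, 0, 0],
  [-4.4, 4.5, -2.4, 0, 0, 0, 0],
  [-4.6, 4.8, -2.4, 0, 0, 0, 0],
  [-4.6, 4.8, -2.4, 0, 0, 0, 0],
  [-4.6, 4.8, -2.4, 0, 0, 0, 0],
])

```text
time: 13.33
tool_pos: [0.4925, -0.3723, 0.2412]
orientation: [-2.903, -1.2, -0.0]
force: [-1.1, 0.2, 0.4]
finger_gap: 0.999
grip_force: 0.0
```

```bash
python3 - <<'E'
from h import *
jars()
f=crop("top",110,140,165,115,4.8,"t6.png");g=crop("side",210,95,120,115,5,"s6.png")
E
```

```text
top [232.5 190.7] 71 [ 0.576 -0.017  0.058]
top [233.4 212.2] 51 [ 0.488 -0.022  0.058]
top [254.  212.4] 76 [ 0.487 -0.105  0.058]
side [269.3 185.2] 46 [ 0.579 -0.015  0.058]
side [248.8 198.5] 56 [ 0.487 -0.101  0.058]
```

View pics/t6.png

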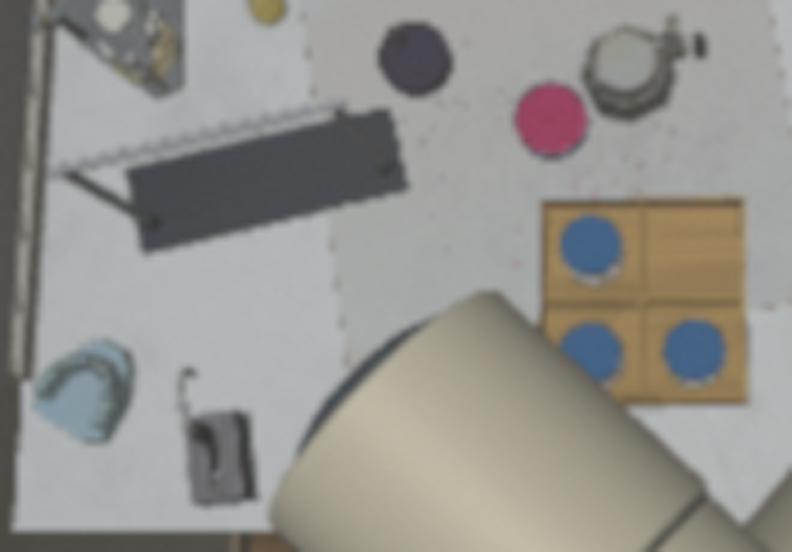

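View pics/s6.png

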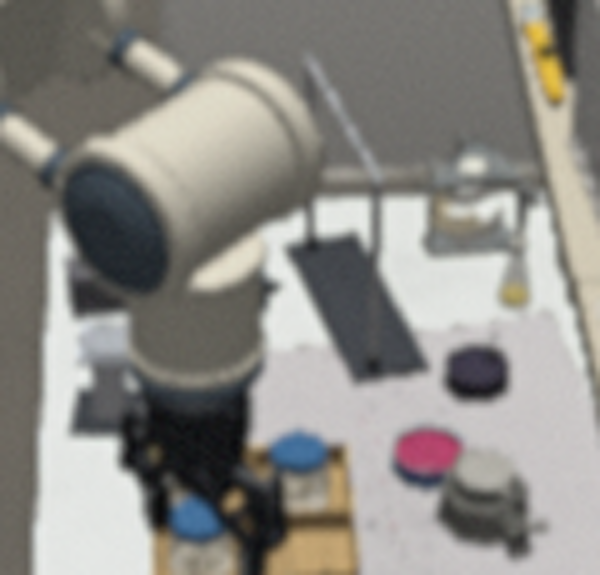

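All three jars are seated: top crop (591,247), (591,352), (694,351). Next I zoom into the hook and tag in the first, unobstructed pictures.

```bash
python3 - <<'E'
from h import *
t=cv2.imread("pics/top0.png");s=cv2.imread("pics/side0.png")
def tile(f,x,y):return cv2.resize(f[y:y+33,x:x+44],None,fx=9,fy=9,interpolation=cv2.INTER_CUBIC)
cv2.imwrite("pics/z7.png",np.vstack([np.hstack([tile(t,135,212),tile(t,178,210)]),np.hstack([tile(s,215,133),tile(s,215,153)])]))
T=lambda u,v:onz("top",110+u/4.8,140+v/4.8,.010)
P=np.array([T(127,172),T(390,110),T(408,188),T(146,253)]);print("foot",P.round(3).tolist(),P.mean(0).round(3))
B=[onz("top",122.5,175.6,.225),onz("top",181.7,162.5,.225)];S=[onz("side",210+308/5,95+58/5,.225),onz("side",210+378/5,95+178/5,.225)]
for b in(B,S):d=b[0]-b[1];print("bar",b,(b[0]+b[1])/2,np.degrees(np.arctan2(d[1],d[0])),np.linalg.norm(d))
d=P[0]-P[1];print(np.degrees(np.arctan2(d[1],d[0])))
E
```

```text
foot [[0.65, 0.394, 0.01], [0.706, 0.164, 0.01], [0.635, 0.146, 0.01], [0.577, 0.373, 0.01]] [0.642 0.269 0.01 ]
bar [array([0.60389298, 0.37080792, 0.225     ]), array([0.65232081, 0.15710754, 0.225     ])] [0.6281069  0.26395773 0.225     ] 102.76845495207661 0.21911893749205494
bar [array([0.60970221, 0.38065048, 0.225     ]), array([0.66190142, 0.16574857, 0.225     ])] [0.63580181 0.27319952 0.225     ] 103.65262166872785 0.22115059471091958
103.57144798258297
```

View pics/z7.png

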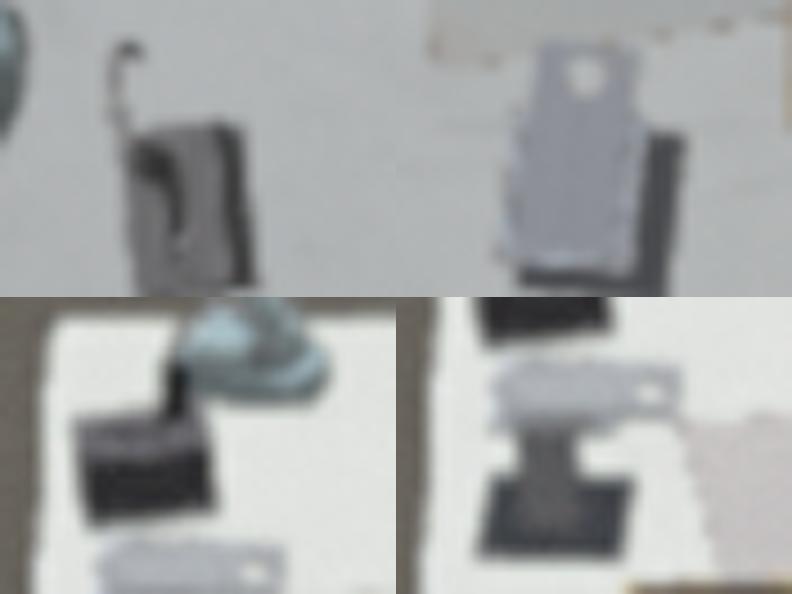

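```bash
python3 - <<'E'
from h import *
def px(n,x,y):
    ox,oy,tx,ty={"th":(135,212,0,0),"tt":(178,210,396,0),"sh":(215,133,0,297),"st":(215,153,396,297)}[n]
    return ox+(x-tx+.5)/9-.5,oy+(y-ty+.5)/9-.5
print("hole",tri(px("st",657,392),px("tt",588,73)),onz("top",*px("tt",588,73),.087),onz("side",*px("st",657,392),.087))
print("tag end mid,tail mid",onz("top",*px("tt",588,43),.087),onz("top",*px("tt",567,266),.087))
for z in(.064,.074):print("sleeve side",z,onz("side",*px("sh",178,380),z))
bt=[px("th",*q) for q in((128,138),(215,125),(228,285),(142,292))];print("block top",[onz("top",*q,.048).round(3) for q in bt],np.mean([onz("top",*q,.048) for q in bt],0))
bs=[px("sh",*q) for q in((75,420),(195,400),(210,448),(88,462))];print("block side",[onz("side",*q,.048).round(3) for q in bs],np.mean([onz("side",*q,.048) for q in bs],0))
print("sleeve top view",onz("top",*px("th",152,160),.085),"upper end",onz("top",*px("th",140,50),.086),"bend far",onz("top",*px("th",125,45),.11),"slot end",onz("top",*px("th",178,235),.048))
print(ctrl.state()["joints"])
E
```

```text
hole (array([0.46488816, 0.11168751, 0.0902321 ]), np.float64(0.0037450539505169095)) [0.4633479  0.11198794 0.087     ] [0.4666427  0.11652453 0.087     ]
tag end mid,tail mid [0.47656277 0.11232929 0.087     ] [0.37937044 0.11893006 0.087     ]
sleeve side 0.064 [0.4217191  0.32647444 0.064     ]
sleeve side 0.074 [0.42230577 0.31178646 0.074     ]
block top [array([0.431, 0.32 , 0.048]), array([0.436, 0.281, 0.048]), array([0.365, 0.272, 0.048]), array([0.362, 0.31 , 0.048])] [0.39878975 0.29559032 0.048     ]
block side [array([0.364, 0.314, 0.048]), array([0.43 , 0.33 , 0.048]), array([0.439, 0.283, 0.048]), array([0.372, 0.274, 0.048])] [0.4013963  0.30036642 0.048     ]
sleeve top view [0.41832699 0.29743589 0.085     ] upper end [0.46640676 0.304734   0.086     ] bend far [0.46609308 0.30409196 0.11      ] slot end [0.3875578  0.29516642 0.048     ]
[-7.41688834e-01  4.72459167e-01  1.35373071e+00  5.44249837e-05
  1.31553925e+00  4.30300380e-02]
```

```bash
python3 - <<'E'
from h import *
units([(.45,-.03,.24,-82),(.417,.299,.24,-82)])
E
```

```text
[0.45, -0.03, 0.24, -82] [ 5.27  -6.774  0.04 ] [-2.000e-03 -0.000e+00  7.408e+00]
[0.417, 0.299, 0.24, -82] [ 10.507 -13.17    0.041] [-2.000e-03 -0.000e+00  7.408e+00]
```

>>> carry_out([
  [0.45, -0.6, 0, 0, 0, 0.8, 0],
  [0.95, -1.25, 0, 0, 0, 1.6, 0],
  [1.5, -1.95, 0, 0, 0, 2.4, 0],
  [2.05, -2.65, 0, 0, 0, 3.2, 0],
  [2.6, -3.35, 0, 0, 0, 4, 0],
  [3.15, -4.05, 0, 0, 0, 4.8, 0],
  [3.7, -4.75, 0, 0, 0, 5.6, 0],
  [4.25, -5.45, 0, 0, 0, 6.4, 0],
  [4.8, -6.15, 0, 0, 0, 7.1, 0],
  [5.27, -6.77, 0, 0, 0, 7.4, 0],
  [5.27, -6.77, 0, 0, 0, 7.4, 0],
])

```text
time: 14.45
tool_pos: [0.4486, -0.0262, 0.2415]
orientation: [-3.132, -0.222, 0.001]
force: [0.9, -0.3, 0.9]
finger_gap: 1.003
grip_force: 0.0
```

```bash
python3 - <<'E'
from h import *
units([(.417,.299,.24,-82),(.417,.299,.15,-82)])
E
```

```text
[0.417, 0.299, 0.24, -82] [ 0.362 -8.16   0.05 ] [-0.016  0.004  0.019]
[0.417, 0.299, 0.15, -82] [ 0.362 -8.157  2.3  ] [-0.016  0.004  0.019]
```

>>> carry_out([
  [0.03, -0.7, 0, 0, 0, 0, 0],
  [0.07, -1.5, 0, 0, 0, 0, 0],
  [0.1, -2.4, 0, 0, 0, 0, 0],
  [0.13, -3.3, 0, 0, 0, 0, 0],
  [0.17, -4.2, 0, 0, 0, 0, 0],
  [0.2, -5.1, 0, 0, 0, 0, 0],
  [0.24, -6, 0, 0, 0, 0, 0],
  [0.28, -6.9, 0, 0, 0, 0, 0],
  [0.31, -7.6, 0, 0, 0, 0, 0],
  [0.34, -8.23, 0, 0, 0, 0, 0],
  [0.34, -8.23, 0, 0, 0, 0, 0],
  [0.34, -8.23, 0, 0, 0, 0, 0],
])

```text
time: 15.45
tool_pos: [0.4175, 0.2979, 0.2414]
orientation: [-3.134, -0.224, -0.0]
force: [0.2, -0.7, 0.5]
finger_gap: 0.999
grip_force: 0.0
```

>>> carry_out([
  [0, 0, 0.7, 0, 0, 0, 0],
  [0, 0, 1.2, 0, 0, 0, 0],
  [0, 0, 1.6, 0, 0, 0, 0],
  [0, 0, 1.6, 0, 0, 0, 0],
  [0, 0, 1.6, 0, 0, 0, 0],
  [0, 0, 1.6, 0, 0, 0, 0],
])

```text
time: 15.95
tool_pos: [0.4187, 0.2966, 0.1783]
orientation: [-3.134, -0.218, -0.002]
force: [0.0, 0.5, 0.2]
finger_gap: 1.001
grip_force: 0.0
```

```bash
python3 - <<'E'
from h import *
units([(.417,.299,.066,-82)])
t=ctrl.grab_frame("top");s=ctrl.grab_frame("side")
def tile(f,x,y):return cv2.resize(f[y:y+66,x:x+44,::-1],None,fx=9,fy=9,interpolation=cv2.INTER_CUBIC)
cv2.imwrite("pics/z8.png",np.hstack([tile(t,135,190),tile(s,215,110)]))
E
```

```text
[0.417, 0.299, 0.066, -82] [-0.036 -0.065  2.808] [-0.003 -0.012 -0.007]
```

View pics/z8.png

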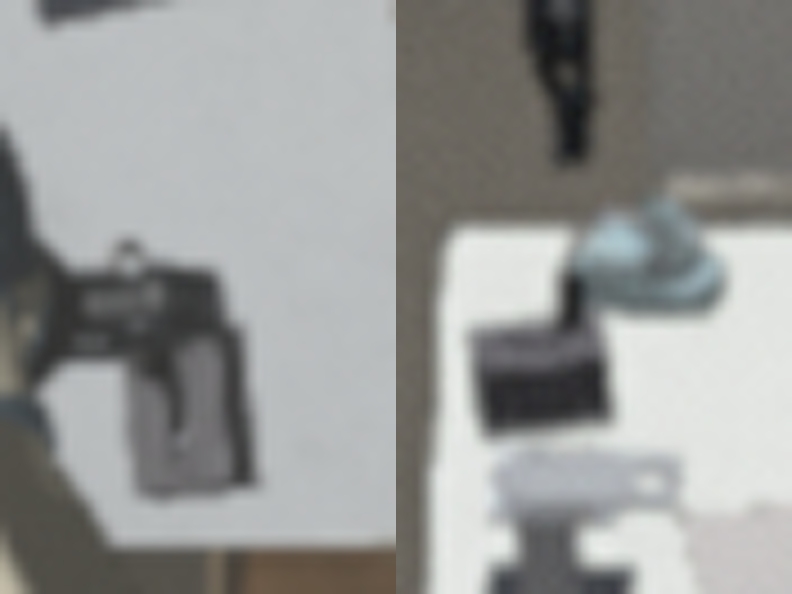

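The side tile shows the fingers (572,160) straight above the black sleeve (572,300); the top tile agrees. Going down.

>>> carry_out([
  [0, 0, 0.6, 0, 0, 0, 0],
  [0, 0, 1.2, 0, 0, 0, 0],
  [0, 0, 1.8, 0, 0, 0, 0],
  [0, 0, 2.3, 0, 0, 0, 0],
  [0, 0, 2.6, 0, 0, 0, 0],
  [0, 0, 2.78, 0, 0, 0, 0.3],
  [0, 0, 2.78, 0, 0, 0, 0.6],
  [0, 0, 2.78, 0, 0, 0, 0.75],
  [0, 0, 2.78, 0, 0, 0, 0.75],
  [0, 0, 2.78, 0, 0, 0, 0.75],
  [0, 0, 2.78, 0, 0, 0, 0.75],
  [0, 0, 2.78, 0, 0, 0, 0.75],
])

```text
time: 17.05
tool_pos: [0.4185, 0.2969, 0.0666]
orientation: [-3.134, -0.219, -0.001]
force: [-0.6, 0.6, 0.2]
finger_gap: 0.248
grip_force: 0.0
```

>>> carry_out([
  [0, 0, 0, 0, 0, 0, 0.8],
  [0, 0, 0, 0, 0, 0, 0.82],
  [0, 0, 0, 0, 0, 0, 0.84],
  [0, 0, 0, 0, 0, 0, 0.84],
  [0, 0, 0, 0, 0, 0, 0.84],
])

```text
time: 17.47
tool_pos: [0.4182, 0.2968, 0.0661]
orientation: [3.134, 0.219, -0.0]
force: [0.1, -0.1, -0.1]
finger_gap: 0.158
grip_force: 0.0
```

>>> carry_out([
  [0, 0, 0, 0, 0, 0, 0.9],
  [0, 0, 0, 0, 0, 0, 1],
  [0, 0, 0, 0, 0, 0, 1],
  [0, 0, 0, 0, 0, 0, 1],
  [0, 0, 0, 0, 0, 0, 1],
])

```text
time: 17.88
tool_pos: [0.4182, 0.2973, 0.0661]
orientation: [-3.133, -0.218, -0.0]
force: [-0.8, 5.8, 0.4]
finger_gap: 0.099
grip_force: 59.0
```

>>> carry_out([
  [0, 0, -0.3, 0, 0, 0, 1],
  [0, 0, -0.6, 0, 0, 0, 1],
  [0, 0, -1, 0, 0, 0, 1],
  [0, 0, -1.5, 0, 0, 0, 1],
  [0, 0, -2, 0, 0, 0, 1],
  [0, 0, -2.5, 0, 0, 0, 1],
  [0, 0, -3, 0, 0, 0, 1],
  [0, 0, -3.5, 0, 0, 0, 1],
  [0, 0, -3.5, 0, 0, 0, 1],
  [0, 0, -3.5, 0, 0, 0, 1],
])

```text
time: 18.72
tool_pos: [0.4186, 0.297, 0.2067]
orientation: [-3.133, -0.219, -0.003]
force: [-0.3, 0.0, -1.6]
finger_gap: 0.104
grip_force: 59.1
```

```bash
python3 - <<'E'
from h import *
# tip at hook (-30,0,-30); hook origin = TCP + (0,0,.008); want tip at hole, below plate
hx=np.array([np.cos(np.radians(-4)),np.sin(np.radians(-4))]);sh=np.array([.465,.113])+.030*hx
print(sh);s=ctrl.state();print(s["tool_pos"],s["force"],s["finger_gap"])
units([(.56,.11,.206,-94),(*(sh+.0*hx),.206,-94)])
E
```

```text
[0.49492692 0.11090731]
[0.4185752  0.29698028 0.20672336] [-0.27719604  0.01786946 -1.5728102 ] 0.1042369037492837
[0.56, 0.11, 0.206, -94] [2.852 5.12  0.02 ] [-0.009 -0.019  2.396]
[np.float64(0.49492692150779477), np.float64(0.11090730578767624), 0.206, -94] [1.244 4.872 0.017] [-0.009 -0.019  2.396]
```

```bash
python3 - <<'E'
from h import *
units([(.545,.1075,.206,-94),(.545,.1075,.098,-94)])
E
```

```text
[0.545, 0.1075, 0.206, -94] [2.472 5.13  0.019] [-0.009 -0.019  2.396]
[0.545, 0.1075, 0.098, -94] [2.468 5.132 2.719] [-0.009 -0.019  2.396]
```

>>> carry_out([
  [0.3, 0.6, 0, 0, 0, 0.3, 1],
  [0.6, 1.3, 0, 0, 0, 0.6, 1],
  [0.95, 2, 0, 0, 0, 0.9, 1],
  [1.3, 2.7, 0, 0, 0, 1.3, 1],
  [1.65, 3.4, 0, 0, 0, 1.6, 1],
  [2, 4.1, 0, 0, 0, 1.9, 1],
  [2.3, 4.8, 0, 0, 0, 2.2, 1],
  [2.47, 5.13, 0.2, 0, 0, 2.4, 1],
  [2.47, 5.13, 0.7, 0, 0, 2.4, 1],
  [2.47, 5.13, 1.2, 0, 0, 2.4, 1],
  [2.47, 5.13, 1.7, 0, 0, 2.4, 1],
  [2.47, 5.13, 2.2, 0, 0, 2.4, 1],
])

```text
time: 19.72
tool_pos: [0.5436, 0.1074, 0.1159]
orientation: [3.14, -0.111, -0.003]
force: [0.3, 0.5, -0.1]
finger_gap: 0.098
grip_force: 59.1
```

>>> carry_out([
  [0, 0, 0.3, 0, 0, 0, 1],
  [0, 0, 0.5, 0, 0, 0, 1],
  [0, 0, 0.5, 0, 0, 0, 1],
  [0, 0, 0.5, 0, 0, 0, 1],
  [0, 0, 0.5, 0, 0, 0, 1],
])

```text
time: 20.13
tool_pos: [0.5449, 0.1074, 0.0985]
orientation: [-3.14, 0.11, -0.001]
force: [0.4, -0.2, -0.7]
finger_gap: 0.106
grip_force: 59.1
```

```bash
python3 - <<'E'
from h import *
units([(.495,.111,.098,-94)])
print(ctrl.state()["tool_pos"])
t=ctrl.grab_frame("top");s=ctrl.grab_frame("side")
def tile(f,x,y):return cv2.resize(f[y:y+66,x:x+44,::-1],None,fx=9,fy=9,interpolation=cv2.INTER_CUBIC)
cv2.imwrite("pics/top9.png",t[:,:,::-1]);cv2.imwrite("pics/side9.png",s[:,:,::-1])
cv2.imwrite("pics/z9.png",np.hstack([tile(t,185,185),tile(s,235,125)]))
p=pose()[0];r=pose()[1].as_matrix()
for l,q in (("tip",(-.03,0,-.022)),("shank low",(0,0,-.04)),("upper end",(.048,0,.02)),("hole",None)):
    w=p+r[:,0]*q[0]+np.array([0,0,q[2]]) if q else np.array([.465,.113,.087])
    print(l,w.round(3),((np.array(proj("top",w))-[185,185])*9).round(),((np.array(proj("side",w))-[235,125])*9+[396,0]).round())
E
```

```text
[0.495, 0.111, 0.098, -94] [-1.25e+00 -1.00e-03  1.30e-02] [-0.002 -0.008 -0.002]
[0.54486273 0.10744672 0.09854366]
tip [0.515 0.109 0.077] [137. 180.] [568. 364.]
shank low [0.545 0.107 0.059] [150. 120.] [628. 392.]
upper end [0.593 0.104 0.119] [139. -10.] [721. 299.]
hole [0.465 0.113 0.087] [123. 290.] [470. 347.]
```

View pics/z9.png

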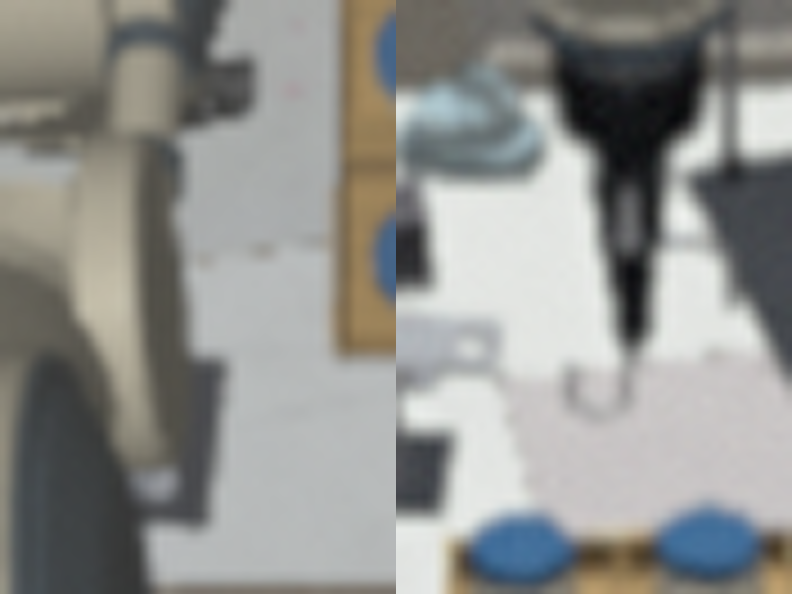

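The side tile shows the hook tip at (570,365), within 2 px of the prediction, with the tag hole at (473,342). Moving the tip in beneath the hole.

>>> carry_out([
  [-0.2, -0.01, 0, 0, 0, 0, 1],
  [-0.4, -0.02, 0, 0, 0, 0, 1],
  [-0.6, -0.02, 0, 0, 0, 0, 1],
  [-0.8, -0.03, 0, 0, 0, 0, 1],
  [-1, -0.04, 0, 0, 0, 0, 1],
  [-1.15, -0.04, 0, 0, 0, 0, 1],
  [-1.25, -0.04, 0, 0, 0, 0, 1],
  [-1.25, -0.04, 0, 0, 0, 0, 1],
  [-1.25, -0.04, 0, 0, 0, 0, 1],
  [-1.25, -0.04, 0, 0, 0, 0, 1],
])

```text
time: 21.07
tool_pos: [0.4953, 0.1124, 0.0981]
orientation: [-3.14, 0.11, -0.001]
force: [-0.2, 0.1, -0.7]
finger_gap: 0.103
grip_force: 59.1
```

>>> carry_out([
  [0, 0, -0.1, 0, 0, 0, 1],
  [0, 0, -0.2, 0, 0, 0, 1],
  [0, 0, -0.3, 0, 0, 0, 1],
  [0, 0, -0.4, 0, 0, 0, 1],
  [0, 0, -0.5, 0, 0, 0, 1],
  [0, 0, -0.5, 0, 0, 0, 1],
  [0, 0, -0.5, 0, 0, 0, 1],
])

```text
time: 21.65
tool_pos: [0.495, 0.1124, 0.1184]
orientation: [-3.14, 0.11, -0.001]
force: [0.0, 0.7, -0.2]
finger_gap: 0.102
grip_force: 59.1
```

```bash
python3 - <<'E'
from h import *
s=ctrl.state();print(s["tool_pos"],s["force"])
g=ctrl.grab_frame("side");cv2.imwrite("pics/side10.png",g[:,:,::-1])
cv2.imwrite("pics/z10.png",cv2.resize(g[145:185,218:268,::-1],None,fx=14,fy=14,interpolation=cv2.INTER_CUBIC))
p=pose()[0];r=pose()[1].as_matrix()
for l,w in (("tip",p+r[:,0]*-.03+[0,0,-.022]),("hole",np.array([.4655,.1145,.087]))): print(l,w.round(4),((np.array(proj("side",w))-[218,145])*14).round())
E
```

```text
[0.49500209 0.1123979  0.11839478] [ 0.01192141  0.65746484 -0.21971696]
tip [0.4649 0.1145 0.0962] [352. 235.]
hole [0.4655 0.1145 0.087 ] [354. 257.]
```

View pics/z10.png

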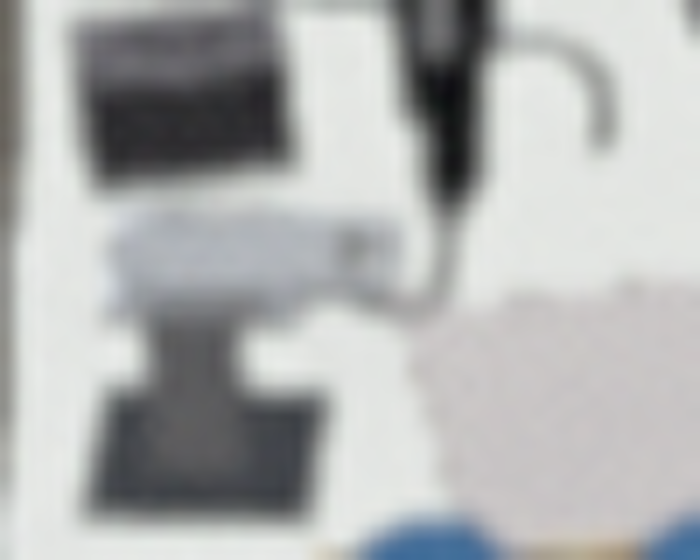

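The dark tip shows inside the hole at (350,245) and the plate still lies flat, so the tip is through. Lifting slowly.

>>> carry_out([
  [0, 0, -0.15, 0, 0, 0, 1],
  [0, 0, -0.3, 0, 0, 0, 1],
  [0, 0, -0.45, 0, 0, 0, 1],
  [0, 0, -0.6, 0, 0, 0, 1],
  [0, 0, -0.75, 0, 0, 0, 1],
  [0, 0, -0.9, 0, 0, 0, 1],
  [0, 0, -1.05, 0, 0, 0, 1],
  [0, 0, -1.2, 0, 0, 0, 1],
  [0, 0, -1.35, 0, 0, 0, 1],
  [0, 0, -1.5, 0, 0, 0, 1],
  [0, 0, -1.65, 0, 0, 0, 1],
  [0, 0, -1.8, 0, 0, 0, 1],
])

```text
time: 22.7
tool_pos: [0.4948, 0.1124, 0.1907]
orientation: [-3.14, 0.11, 0.0]
force: [0.7, -0.2, -0.8]
finger_gap: 0.1
grip_force: 59.1
```

>>> carry_out([
  [0, 0, -0.2, 0, 0, 0, 1],
  [0, 0, -0.4, 0, 0, 0, 1],
  [0, 0, -0.6, 0, 0, 0, 1],
  [0, 0, -0.8, 0, 0, 0, 1],
  [0, 0, -1, 0, 0, 0, 1],
  [0, 0, -1.2, 0, 0, 0, 1],
  [0, 0, -1.4, 0, 0, 0, 1],
  [0, 0, -1.6, 0, 0, 0, 1],
  [0, 0, -1.8, 0, 0, 0, 1],
  [0, 0, -2, 0, 0, 0, 1],
  [0, 0, -2.1, 0, 0, 0, 1],
  [0, 0, -2.1, 0, 0, 0, 1],
])

```text
time: 23.7
tool_pos: [0.4953, 0.1125, 0.2751]
orientation: [-3.139, 0.11, -0.002]
force: [0.6, -0.4, -1.6]
finger_gap: 0.102
grip_force: 59.0
```

>>> carry_out([
  [0, 0, 0, 0, 0, 0, 1],
  [0, 0, 0, 0, 0, 0, 1],
  [0, 0, 0, 0, 0, 0, 1],
  [0, 0, 0, 0, 0, 0, 1],
  [0, 0, 0, 0, 0, 0, 1],
  [0, 0, 0, 0, 0, 0, 1],
  [0, 0, 0, 0, 0, 0, 1],
  [0, 0, 0, 0, 0, 0, 1],
  [0, 0, 0, 0, 0, 0, 1],
  [0, 0, 0, 0, 0, 0, 1],
  [0, 0, 0, 0, 0, 0, 1],
  [0, 0, 0, 0, 0, 0, 1],
])

```text
time: 24.7
tool_pos: [0.4948, 0.1124, 0.2741]
orientation: [3.14, -0.11, -0.0]
force: [0.7, -0.2, -1.2]
finger_gap: 0.105
grip_force: 59.0
```

```bash
python3 - <<'E'
from h import *
s=ctrl.state();print(s["tool_pos"],s["force"],s["grip_force"],s["joints"])
jars()
a=cv2.imread("pics/side0.png")[:,:,::-1].astype(int);b=ctrl.grab_frame("side");cv2.imwrite("pics/side11.png",b[:,:,::-1]);b=b.astype(int)
p=pose()[0];hole=p+[-.015,0,.008-.060];print("pred hole/tail",proj("side",hole),proj("side",hole-[0,0,.076]))
m=(np.abs(a-b).max(2)>40)
print("\n".join("".join("#" if m[v,u] else "." for u in range(222,275)) for v in range(125,180)))
print("tag px now",b[163,232],"before",a[163,232])
E
```

```text
[0.49478689 0.11239368 0.27405949] [ 0.68570048 -0.22835815 -1.18173671] 59.03922379016876 [ 1.05631672e-01  2.84327547e-01  1.56807196e+00 -2.50417676e-06
  1.28926858e+00  1.74659636e+00]
top [232.4 190.6] 73 [ 0.576 -0.017  0.058]
top [232.5 213.2] 78 [ 0.484 -0.018  0.058]
top [254.  212.6] 73 [ 0.486 -0.105  0.058]
side [248.3 185.8] 46 [ 0.486 -0.014  0.058]
side [269.3 185.3] 47 [ 0.579 -0.015  0.058]
side [249.5 198.7] 54 [ 0.489 -0.102  0.058]
pred hole/tail (np.float64(245.38863475781562), np.float64(139.10003219813706)) (np.float64(245.9820111215785), np.float64(153.08556297372257))
.........................####........................
.........................####........................
.........................####........................
.........................####........................
.........................####........................
.........................####........................
..........................##.........................
.....................................................
.....................................................
.............
[... 1816 characters left out ...]
......
.....................................................
.....................................................
.....................................................
.....................................................
.....................................................
.....................................................
.....................................................
.....................................................
.....................................................
.....................................................
.....................................................
.....................................................
tag px now [195 202 211] before [175 179 183]
```

```bash
python3 - <<'E'
from h import *
units([(.550,.200,.25,-80),(.6087,.2629,.25,-76.5)])
E
```

```text
[0.55, 0.2, 0.25, -80] [ 1.223 -2.281  0.602] [-0.     0.    -2.804]
[0.6087, 0.2629, 0.25, -76.5] [ 2.577 -3.952  0.602] [-0.     0.    -3.504]
```

>>> carry_out([
  [0.08, -0.15, 0.05, 0, 0, -0.2, 1],
  [0.22, -0.4, 0.1, 0, 0, -0.5, 1],
  [0.38, -0.75, 0.2, 0, 0, -0.9, 1],
  [0.56, -1.1, 0.3, 0, 0, -1.3, 1],
  [0.76, -1.45, 0.4, 0, 0, -1.7, 1],
  [0.96, -1.8, 0.5, 0, 0, -2.1, 1],
  [1.16, -2.15, 0.6, 0, 0, -2.5, 1],
  [1.4, -2.5, 0.6, 0, 0, -2.8, 1],
  [1.65, -2.82, 0.6, 0, 0, -3.1, 1],
  [1.85, -3.08, 0.6, 0, 0, -3.3, 1],
  [2, -3.25, 0.6, 0, 0, -3.5, 1],
  [2.1, -3.36, 0.6, 0, 0, -3.5, 1],
])

```text
time: 25.85
tool_pos: [0.5888, 0.2421, 0.2494]
orientation: [-3.119, -0.374, 0.001]
force: [-0.5, -0.7, -1.8]
finger_gap: 0.104
grip_force: 59.0
```

>>> carry_out([
  [0, 0, 0, 0, 0, 0, 1],
  [0, 0, 0, 0, 0, 0, 1],
  [0, 0, 0, 0, 0, 0, 1],
  [0, 0, 0, 0, 0, 0, 1],
  [0, 0, 0, 0, 0, 0, 1],
  [0, 0, 0, 0, 0, 0, 1],
  [0, 0, 0, 0, 0, 0, 1],
  [0, 0, 0, 0, 0, 0, 1],
])

```text
time: 26.52
tool_pos: [0.588, 0.2405, 0.2502]
orientation: [-3.12, -0.368, -0.0]
force: [-0.4, -0.8, -0.4]
finger_gap: 0.108
grip_force: 59.0
```

```bash
python3 - <<'E'
from h import *
units([(.6087,.2629,.25,-76.5)]);print(ctrl.state()["force"],pose()[0])
p,r=pose();r=r.as_matrix()
b=ctrl.grab_frame("side");cv2.imwrite("pics/side12.png",b[:,:,::-1])
for l,w in (("upper end",p+r[:,0]*.048+[0,0,.02]),("crown top",p+r[:,0]*.024+[0,0,.06]),("barA",(.607,.376,.225)),("barB",(.657,.161,.225))): print(l,proj("side",w))
g=b.astype(int).sum(2)//3
u0,v0=np.round(proj("side",p+r[:,0]*.04+[0,0,.02])).astype(int)
print(u0,v0);print("\n".join(" ".join("%3d"%g[v,u] for u in range(u0-14,u0+16)) for v in range(v0-16,v0+16)))
E
```

```text
[0.6087, 0.2629, 0.25, -76.5] [ 0.634 -0.425  0.005] [-0.    -0.001 -0.006]
[-0.42724782 -0.80192144 -0.44703198] [0.58800127 0.24045019 0.25018485]
upper end (np.float64(278.46394456522967), np.float64(112.20688949940896))
crown top (np.float64(273.4477122491491), np.float64(105.35297978442769))
barA (np.float64(271.09070014814864), np.float64(107.1098666184378))
barB (np.float64(284.5897558360885), np.float64(131.2137162908196))
277 112
 68  33  23  25  27  18  18  17  17  23  57  94 114 117 117 117 115 116 116 115 118 116 116 114 117 115 116 114 116 116
 71  38  23  28  21  20  20  21  21  26  49  87 111 116 115 117 115 113 116 117 117 115 117 116 115 114 116 117 115 118
 86  52  30  29  26  21  24  29  32  30  33  70 103 115 115 116 115 114 114 115 115 113 116 114 114 117 115 116 115 114
100  64  32  28  31  24  27  37  48  45  33  63 100 116 115 116 115 115 115 116 114 117 114 114 115 115 115 117 113 115
106  70  33  22  21  20  30  51  68  65  58  80 106 114 116 115 116 114 114 114 116 112 116 115 114 114 114 114 116 114
102  68  31  18  15  17  26  57  82  83  75  96 112 115 1
[... 2482 characters left out ...]
  99 104 103  90  90 102 107 110 110 107 111 129 147 140 118 109 107 108 106 110 106 107 109 107 107
104 108 111 106 102  98 104 104  94  88 101 110 109 109 108 108 115 132 145 128 112 107 107 105 109 109 109 109 107 109
102 113 111 110 102  96  99 103  92  90 100 109 107 108 107 107 110 118 134 137 127 112 108 107 109 108 106 106 109 107
104 115 111 106  98  94 100 102  91  88 101 108 106 107 107 105 104 109 122 146 149 127 109 105 106 108 105 108 106 109
102 115 114 103  97  95 101 101  90  89  99 108 108 108 109 106 107 104 110 139 157 137 112 105 105 105 108 105 107 107
108 122 122 107 104 106 111 107  92  91 103 111 108 109 112 112 110 109 109 127 152 147 126 114 112 112 110 109 109 111
```

>>> carry_out([
  [0.1, -0.05, 0, 0, 0, 0, 1],
  [0.2, -0.12, 0, 0, 0, 0, 1],
  [0.3, -0.18, 0, 0, 0, 0, 1],
  [0.4, -0.25, 0, 0, 0, 0, 1],
  [0.5, -0.31, 0, 0, 0, 0, 1],
  [0.6, -0.37, 0, 0, 0, 0, 1],
  [0.68, -0.42, 0, 0, 0, 0, 1],
  [0.68, -0.42, 0, 0, 0, 0, 1],
  [0.68, -0.42, 0, 0, 0, 0, 1],
  [0.68, -0.42, 0, 0, 0, 0, 1],
  [0.68, -0.42, 0, 0, 0, 0, 1],
  [0.68, -0.42, 0, 0, 0, 0, 1],
])

```text
time: 27.57
tool_pos: [0.6104, 0.2631, 0.2501]
orientation: [3.12, 0.369, -0.0]
force: [0.6, 0.3, -1.4]
finger_gap: 0.101
grip_force: 59.0
```

>>> carry_out([
  [0, 0, 0.2, 0, 0, 0, 1],
  [0, 0, 0.4, 0, 0, 0, 1],
  [0, 0, 0.6, 0, 0, 0, 1],
  [0, 0, 0.8, 0, 0, 0, 1],
  [0, 0, 0.95, 0, 0, 0, 1],
  [0, 0, 1.05, 0, 0, 0, 1],
  [0, 0, 1.05, 0, 0, 0, 1],
  [0, 0, 1.05, 0, 0, 0, 1],
  [0, 0, 1.05, 0, 0, 0, 1],
])

```text
time: 28.32
tool_pos: [0.6108, 0.2634, 0.2085]
orientation: [-3.12, -0.369, -0.001]
force: [-1.2, 0.3, -1.8]
finger_gap: 0.103
grip_force: 59.0
```

```bash
python3 - <<'E'
from h import *
print(ctrl.state()["force"],pose()[0])
p,r=pose();r=r.as_matrix()
for n in("side","top"):
    b=ctrl.grab_frame(n);cv2.imwrite(f"pics/{n}13.png",b[:,:,::-1])
    for l,w in (("upper end",p+r[:,0]*.048+[0,0,.02]),("shank up",p+[0,0,.03]),("crown in",p+r[:,0]*.024+[0,0,.057]),("barmid",(.634,.269,.225))): print(n,l,np.round(proj(n,w),1))
    if n=="side":
        g=b.astype(int).sum(2)//3;u0,v0=np.round(proj("side",p+r[:,0]*.03+[0,0,.03])).astype(int)
        print(u0-12,v0-10);print("\n".join(" ".join("%3d"%g[v,u] for u in range(u0-12,u0+14)) for v in range(v0-10,v0+14)))
E
```

```text
[-1.23501586  0.30376217 -1.78620421] [0.61078071 0.26336592 0.20846292]
side upper end [283.  117.2]
side shank up [273.1 117. ]
side crown in [278.1 111.1]
side barmid [278.  118.7]
267 106
112 105  67  33  20  22  20  31  57  77  67  68 100 114 115 114 112 113 112 112 112 113 111 112 112 113
113 103  67  29  20  13  15  24  58  83  79  73  97 112 114 112 113 112 113 112 114 113 113 115 113 110
114 103  68  31  19  19  15  26  56  87  88  79  98 110 113 112 113 113 113 110 111 111 112 111 112 111
114 104  71  35  18  17  18  22  49  82  92  82  88 105 111 113 113 113 113 112 114 113 111 110 112 112
114 106  83  50  21  23  27  32  51  74  89  79  73  93 111 114 111 112 111 113 111 110 111 110 110 110
113 110  98  64  27  24  27  37  42  58  76  66  59  83 106 107 108 108 110 113 110 112 115 110 112 111
112 111 100  71  34  23  23  22  27  39  51  46  51  82 101 102  96 100 107 110 112 112 110 112 111 113
112 112 109  85  57  30  21  17  22  27  36  37  60  91 107 103  86  84 100 110 111 111 110 111 109 112
110 112 111  97  71  40  20  12  23  25  28  45  74 102 113 106  89  86 103 
[... 994 characters left out ...]
9  95 106 109 106 109 119 135 136 126 112 108 105 109 107 108 107 108 109
107 107 107 102  85  73  82  97 104 110 108 106 107 108 122 145 148 126 108 107 106 106 108 106 107 107
106 106 109 102  90  80  86 101 106 108 107 105 107 104 113 142 157 139 114 107 108 106 105 107 105 108
 96 108 110 106  92  79  85 103 110 111 110 112 111 109 111 126 150 145 125 113 114 112 110 112 109 112
 94 115 129 127 101  81  91 116 127 125 129 132 130 127 120 128 146 156 144 131 127 126 120 118 117 122
108 140 156 147 116  90 103 134 144 146 144 148 149 143 141 137 143 151 153 144 137 134 129 127 122 122
top upper end [149.4 161. ]
top shank up [151.1 172.8]
top crown in [147.6 164.7]
top barmid [150.9 167.5]
```

>>> carry_out([
  [0.05, 0, 0.15, 0, 0, 0, 1],
  [0.05, 0, 0.3, 0, 0, 0, 1],
  [0.05, 0, 0.45, 0, 0, 0, 1],
  [0.05, 0, 0.6, 0, 0, 0, 1],
  [0.05, 0, 0.75, 0, 0, 0, 1],
  [0.05, 0, 0.82, 0, 0, 0, 1],
  [0.05, 0, 0.82, 0, 0, 0, 1],
  [0.05, 0, 0.82, 0, 0, 0, 1],
  [0.05, 0, 0.82, 0, 0, 0, 1],
])

```text
time: 29.17
tool_pos: [0.613, 0.2638, 0.1758]
orientation: [-3.12, -0.369, -0.002]
force: [0.0, -0.6, 7.2]
finger_gap: 0.099
grip_force: 60.9
```

>>> carry_out([
  [0, 0, 0.05, 0, 0, 0, 1],
  [0, 0, 0.08, 0, 0, 0, 1],
  [0, 0, 0.08, 0, 0, 0, 1],
  [0, 0, 0.08, 0, 0, 0, 1],
])

```text
time: 29.5
tool_pos: [0.6144, 0.2641, 0.1743]
orientation: [-3.119, -0.369, -0.008]
force: [-0.9, -1.4, 24.3]
finger_gap: 0.102
grip_force: 63.8
```

>>> carry_out([
  [0, 0, -0.06, 0, 0, 0, 1],
  [0, 0, -0.1, 0, 0, 0, 1],
  [0, 0, -0.1, 0, 0, 0, 1],
  [0, 0, -0.1, 0, 0, 0, 1],
])

```text
time: 29.83
tool_pos: [0.6123, 0.2637, 0.1756]
orientation: [3.12, 0.369, -0.001]
force: [-0.5, 0.1, -1.2]
finger_gap: 0.103
grip_force: 60.2
```

>>> carry_out([
  [0, 0, 0, 0, 0, 0, 0.85],
  [0, 0, 0, 0, 0, 0, 0.8],
  [0, 0, 0, 0, 0, 0, 0.7],
  [0, 0, 0, 0, 0, 0, 0.6],
  [0, 0, 0, 0, 0, 0, 0.4],
  [0, 0, 0, 0, 0, 0, 0.2],
  [0, 0, 0, 0, 0, 0, 0.1],
  [0, 0, 0, 0, 0, 0, 0.1],
  [0, 0, 0, 0, 0, 0, 0.1],
  [0, 0, 0, 0, 0, 0, 0.1],
])

```text
time: 30.67
tool_pos: [0.6125, 0.2637, 0.1761]
orientation: [-3.12, -0.369, -0.0]
force: [1.0, 0.2, -0.4]
finger_gap: 0.898
grip_force: 0.0
```

>>> carry_out([
  [0, 0, -0.3, 0, 0, 0, 0.1],
  [0, 0, -0.7, 0, 0, 0, 0.1],
  [0, 0, -1.2, 0, 0, 0, 0.1],
  [0, 0, -1.8, 0, 0, 0, 0.1],
  [0, 0, -2.4, 0, 0, 0, 0.1],
  [-0.3, 0, -3, 0, 0, 0, 0.1],
  [-1, 0, -3.2, 0, 0, 0, 0.1],
  [-1.8, 0.4, -3.2, 0, 0, 0, 0.1],
  [-2.4, 1, -3.2, 0, 0, 0, 0.1],
  [-2.8, 1.7, -3.2, 0, 0, 0, 0.1],
  [-3, 2.4, -3.2, 0, 0, 0, 0.1],
  [-3, 2.4, -3.2, 0, 0, 0, 0.1],
])

```text
time: 31.67
tool_pos: [0.5175, 0.1386, 0.3055]
orientation: [3.119, 0.365, 0.001]
force: [1.0, 0.4, 0.7]
finger_gap: 0.901
grip_force: 0.0
```

```bash
python3 - <<'E'
from h import *
print(ctrl.state()["force"],pose()[0],ctrl.state()["time"])
a=cv2.imread("pics/side0.png")[:,:,::-1].astype(int)
b=ctrl.grab_frame("side");cv2.imwrite("pics/side14.png",b[:,:,::-1]);m=np.abs(a-b).max(2)>22
print("\n".join(str(v)+" "+"".join("#" if m[v,u] else "." for u in range(250,300)) for v in range(100,170)))
for l,w in(("crown",(.634,.269,.229)),("bend",(.63,.268,.12)),("tail",(.63,.268,.045))):print(l,proj("side",w))
jars()
E
```

```text
[1.00341407 0.42258538 0.68356325] [0.51745503 0.13864808 0.30547814] 31.6667
100 #########.........................................
101 #########.........................................
102 ##########........................................
103 ###########.......................................
104 ###########.......................................
105 ###########.......................................
106 ###########.......................................
107 ###########.......................................
108 ###########.......................................
109 ###########.......................................
110 ###########.......................................
111 ###########.......................................
112 ###########.......................................
113 ...########.......................................
114 ...########.......................................
115 ....#######.......................................
116 ....#####.........................................
117 ....#####.........................................
118 ....#####...................
[... 2601 characters left out ...]
......
166 ..................................................
167 ..................................................
168 ..................................................
169 ..................................................
crown (np.float64(278.028194831671), np.float64(117.92867439569682))
bend (np.float64(277.06721144123213), np.float64(137.57621775608118))
tail (np.float64(276.990481928958), np.float64(150.35609404963378))
top [232.5 190.6] 74 [ 0.576 -0.017  0.058]
top [232.4 213.2] 77 [ 0.484 -0.018  0.058]
top [254.  212.4] 73 [ 0.487 -0.105  0.058]
side [248.4 185.8] 47 [ 0.486 -0.014  0.058]
side [269.2 185.2] 46 [ 0.579 -0.015  0.058]
side [249.5 198.7] 54 [ 0.489 -0.102  0.058]
```

The hook hangs on the bar with the plate below it (side view (280,127) and (282,141)). I wait for the swing to die out.

>>> carry_out([
  [0, 0, 0, 0, 0, 0, 0],
  [0, 0, 0, 0, 0, 0, 0],
  [0, 0, 0, 0, 0, 0, 0],
  [0, 0, 0, 0, 0, 0, 0],
  [0, 0, 0, 0, 0, 0, 0],
  [0, 0, 0, 0, 0, 0, 0],
  [0, 0, 0, 0, 0, 0, 0],
  [0, 0, 0, 0, 0, 0, 0],
  [0, 0, 0, 0, 0, 0, 0],
  [0, 0, 0, 0, 0, 0, 0],
  [0, 0, 0, 0, 0, 0, 0],
  [0, 0, 0, 0, 0, 0, 0],
])

```text
time: 32.82
tool_pos: [0.5182, 0.1424, 0.3041]
orientation: [-3.12, -0.369, 0.0]
force: [-0.3, -1.1, 0.2]
finger_gap: 1.002
grip_force: 0.0
```

>>> carry_out([
  [0, 0, 0, 0, 0, 0, 0],
  [0, 0, 0, 0, 0, 0, 0],
  [0, 0, 0, 0, 0, 0, 0],
  [0, 0, 0, 0, 0, 0, 0],
  [0, 0, 0, 0, 0, 0, 0],
  [0, 0, 0, 0, 0, 0, 0],
  [0, 0, 0, 0, 0, 0, 0],
  [0, 0, 0, 0, 0, 0, 0],
  [0, 0, 0, 0, 0, 0, 0],
  [0, 0, 0, 0, 0, 0, 0],
  [0, 0, 0, 0, 0, 0, 0],
  [0, 0, 0, 0, 0, 0, 0],
])

```text
time: 33.82
tool_pos: [0.5182, 0.1424, 0.3041]
orientation: [-3.12, -0.369, -0.0]
force: [0.0, -0.1, -0.6]
finger_gap: 1.001
grip_force: 0.0
```

>>> carry_out([
  [0, 0, 0, 0, 0, 0, 0],
  [0, 0, 0, 0, 0, 0, 0],
  [0, 0, 0, 0, 0, 0, 0],
  [0, 0, 0, 0, 0, 0, 0],
  [0, 0, 0, 0, 0, 0, 0],
  [0, 0, 0, 0, 0, 0, 0],
  [0, 0, 0, 0, 0, 0, 0],
  [0, 0, 0, 0, 0, 0, 0],
  [0, 0, 0, 0, 0, 0, 0],
  [0, 0, 0, 0, 0, 0, 0],
  [0, 0, 0, 0, 0, 0, 0],
  [0, 0, 0, 0, 0, 0, 0],
])

```text
time: 34.82
tool_pos: [0.5182, 0.1424, 0.3041]
orientation: [-3.12, -0.369, -0.0]
force: [0.3, -0.5, 0.5]
finger_gap: 0.996
grip_force: 0.0
```

>>> carry_out([
  [0, 0, 0, 0, 0, 0, 0],
  [0, 0, 0, 0, 0, 0, 0],
  [0, 0, 0, 0, 0, 0, 0],
  [0, 0, 0, 0, 0, 0, 0],
  [0, 0, 0, 0, 0, 0, 0],
  [0, 0, 0, 0, 0, 0, 0],
  [0, 0, 0, 0, 0, 0, 0],
  [0, 0, 0, 0, 0, 0, 0],
  [0, 0, 0, 0, 0, 0, 0],
  [0, 0, 0, 0, 0, 0, 0],
  [0, 0, 0, 0, 0, 0, 0],
  [0, 0, 0, 0, 0, 0, 0],
])

```text
time: 35.82
tool_pos: [0.5182, 0.1424, 0.3041]
orientation: [-3.12, -0.369, -0.0]
force: [-0.6, 0.2, 0.2]
finger_gap: 0.999
grip_force: 0.0
```

>>> carry_out([
  [0, 0, 0, 0, 0, 0, 0],
  [0, 0, 0, 0, 0, 0, 0],
  [0, 0, 0, 0, 0, 0, 0],
  [0, 0, 0, 0, 0, 0, 0],
  [0, 0, 0, 0, 0, 0, 0],
  [0, 0, 0, 0, 0, 0, 0],
  [0, 0, 0, 0, 0, 0, 0],
  [0, 0, 0, 0, 0, 0, 0],
  [0, 0, 0, 0, 0, 0, 0],
  [0, 0, 0, 0, 0, 0, 0],
  [0, 0, 0, 0, 0, 0, 0],
  [0, 0, 0, 0, 0, 0, 0],
])

```text
time: 36.82
tool_pos: [0.5182, 0.1424, 0.3041]
orientation: [3.12, 0.369, 0.0]
force: [-0.1, -0.7, 0.6]
finger_gap: 0.999
grip_force: 0.0
```

>>> carry_out([
  [0, 0, 0, 0, 0, 0, 0],
  [0, 0, 0, 0, 0, 0, 0],
  [0, 0, 0, 0, 0, 0, 0],
  [0, 0, 0, 0, 0, 0, 0],
  [0, 0, 0, 0, 0, 0, 0],
  [0, 0, 0, 0, 0, 0, 0],
  [0, 0, 0, 0, 0, 0, 0],
  [0, 0, 0, 0, 0, 0, 0],
  [0, 0, 0, 0, 0, 0, 0],
  [0, 0, 0, 0, 0, 0, 0],
  [0, 0, 0, 0, 0, 0, 0],
  [0, 0, 0, 0, 0, 0, 0],
])

```text
time: 37.82
tool_pos: [0.5182, 0.1424, 0.3041]
orientation: [-3.12, -0.369, -0.0]
force: [0.5, -0.8, -0.1]
finger_gap: 1.004
grip_force: 0.0
```

>>> carry_out([
  [0, 0, 0, 0, 0, 0, 0],
  [0, 0, 0, 0, 0, 0, 0],
  [0, 0, 0, 0, 0, 0, 0],
  [0, 0, 0, 0, 0, 0, 0],
  [0, 0, 0, 0, 0, 0, 0],
  [0, 0, 0, 0, 0, 0, 0],
  [0, 0, 0, 0, 0, 0, 0],
  [0, 0, 0, 0, 0, 0, 0],
  [0, 0, 0, 0, 0, 0, 0],
  [0, 0, 0, 0, 0, 0, 0],
  [0, 0, 0, 0, 0, 0, 0],
  [0, 0, 0, 0, 0, 0, 0],
])

```text
time: 38.82
tool_pos: [0.5182, 0.1424, 0.3041]
orientation: [-3.12, -0.369, -0.0]
force: [0.1, -0.3, 0.4]
finger_gap: 1.0
grip_force: 0.0
```

>>> carry_out([
  [0, 0, 0, 0, 0, 0, 0],
  [0, 0, 0, 0, 0, 0, 0],
  [0, 0, 0, 0, 0, 0, 0],
  [0, 0, 0, 0, 0, 0, 0],
  [0, 0, 0, 0, 0, 0, 0],
  [0, 0, 0, 0, 0, 0, 0],
  [0, 0, 0, 0, 0, 0, 0],
  [0, 0, 0, 0, 0, 0, 0],
  [0, 0, 0, 0, 0, 0, 0],
  [0, 0, 0, 0, 0, 0, 0],
  [0, 0, 0, 0, 0, 0, 0],
  [0, 0, 0, 0, 0, 0, 0],
])

```text
time: 39.82
tool_pos: [0.5182, 0.1424, 0.3041]
orientation: [-3.12, -0.369, -0.0]
force: [0.4, 0.1, 0.4]
finger_gap: 0.998
grip_force: 0.0
```

```bash
python3 - <<'E'
from h import *
a=cv2.imread("pics/side0.png")[:,:,::-1].astype(int);o=[]
for i in range(100):
    b=ctrl.grab_frame("side").astype(int)
    if i%8==0 or i>92:
        m=(np.abs(a-b).max(2)>22)[122:150,270:290];v,u=np.nonzero(m);o.append((round(u.mean()+270,2),round(v.mean()+122,2),len(u)))
print(o,ctrl.state()["time"])
print("\n".join("".join("#" if x else "." for x in r) for r in m))
jars()
E
```

```text
[(np.float64(277.51), np.float64(133.88), 67), (np.float64(277.42), np.float64(132.94), 69), (np.float64(277.61), np.float64(133.53), 70), (np.float64(277.64), np.float64(133.24), 72), (np.float64(277.58), np.float64(132.96), 72), (np.float64(277.64), np.float64(133.21), 72), (np.float64(277.62), np.float64(133.08), 71), (np.float64(277.62), np.float64(133.08), 71), (np.float64(277.52), np.float64(132.92), 71), (np.float64(277.63), np.float64(133.11), 71), (np.float64(277.52), np.float64(133.12), 69), (np.float64(277.68), np.float64(133.35), 71), (np.float64(277.6), np.float64(133.08), 73), (np.float64(277.51), np.float64(133.17), 70), (np.float64(277.5), np.float64(133.15), 72), (np.float64(277.59), np.float64(133.22), 69), (np.float64(277.56), np.float64(133.18), 73), (np.float64(277.49), np.float64(133.04), 69), (np.float64(277.51), np.float64(133.16), 70)] 44.8167
....##..............
.....#..............
......#.............
.....###............
.....####...........
.....####...........
......####..........
......####..........
.......####.........
.......###..........
....................
....................
..........##........
....##....##........
....####..###.......
....########........
.....#######........
......#####.........
.......###..........
.......###..........
........#...........
....................
....................
....................
....................
....................
....................
....................
top [232.5 190.6] 72 [ 0.577 -0.017  0.058]
top [232.4 213.1] 78 [ 0.484 -0.018  0.058]
top [254.  212.6] 73 [ 0.486 -0.105  0.058]
side [248.3 185.8] 47 [ 0.485 -0.014  0.058]
side [269.3 185.3] 47 [ 0.579 -0.015  0.058]
side [249.5 198.7] 54 [ 0.489 -0.102  0.058]
```

The hook and plate are still (blob steady at (277.6,133.1)), and all the jars are in their cells. Handing in.

```bash
python3 -c "
from station import ctrl
print(ctrl.finish_job())"
```

```text
the job is handed in; nothing more can be done
None
```

I packed the three jars present upright in separate crate cells, then hung the S-hook with the tag plate on the rail, still and clear of the robot, and handed the job in at about 45 s; no verdict came back.

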